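# Index and lock a mower rotor between centres, then load its spacers

### The job

Turn the rotor between the bench centres by its capstan bars until its stud and the notch in its index disc face straight up. Then lift the spring clip well open, slide the flat locking plate beneath it along the ledge until its tongue is fully home in the notch, and lower the clip onto the plate. Only once it is locked, slip every spacer sleeve over the upright stud, down onto the stack, and leave the big bearing ring and everything else on the bench where it is.

Things in the scene. Friction and masses are not known exactly. Their poses are not given: they have to be found in the camera images.
- fixture: Green bench centres, fixed; base 100 x 310 x 12 mm. Origin on the bench under the rotor's level axis (125 mm up, along this y); z up. From low to high y: tailstock post (y -124 to -108, 135 high), capstan (-85), hub with stud (0), notched disc (69 to 81), headstock block (y 87 to 175, x -25 to 25), whose flat top, the ledge, is 159 mm up.
- rotor (a joint): Angle of the steel rotor held between the centres, rad; 0 (or 2 pi) when its stud and notch point straight up; grows as the top turns towards the fixture's +x. Turns endlessly either way, stiff (0.16 N m of friction) so it stays where it is left.
- capstan (a point): Point on the rotor's axis amid the six capstan bars used to turn it: 10 mm thick round steel, radial, 60 degrees apart, from a 20 mm radius hub out to 60 mm radius, at fixture y -85; one points the same way as the stud. Axes of the rotor: y along the axis, z towards stud and notch.
- stud_seat (a point): Foot of the rotor's only stud (14 mm thick, round-topped, 62 mm from this shoulder to its top); the shoulder is 28 mm across, 34 mm from the rotor's axis, at fixture y 0. z axis along the stud, outwards. The hub around it has a 26 mm radius.
- stud_top (a point): Top of the stud, 96 mm from the rotor's axis; z axis along the stud.
- notch (a point): Middle of the notch in the rotor's index disc, 37 mm from the axis, at fixture y 75. The notch is a 16 mm wide gap between two lugs (each 14 mm wide) that stand out to 46 mm radius from the 30 mm radius, 12 mm thick disc; it points the same way as the stud.
- ledge (a point): Middle of the flat top (50 x 88 mm) of the headstock, fixture axes. With the notch up the locking plate lies flat on it, along y, tongue to -y in the notch: fully home, shoulders against the lugs, the plate's origin is 7 mm to +y of this point.
- clip (a joint): Angle of the spring clip on the ledge, rad: 0 shut on the bare ledge, about 0.11 when it rests on the locking plate, 1.7 wide open. Its hinge is stiff (0.1 N m of friction): it stays where it is left.
- clip_bar (a point): Grip point of the clip, on a 10 mm round crossbar parallel to the fixture's y, 95 mm from the hinge; free bar reaches 18 mm either side (the 16 mm wide, 5 mm thick arm begins 18 mm to +y and runs across the ledge to the hinge). Shut, it hangs free, 35 mm out from the ledge's -x edge, 12 mm above ledge height.
- clip_hinge (a point): On the clip's hinge axis (parallel to the fixture's y), at the +x edge of the ledge, fixture x 35, y 126, 10 mm above the ledge. The bar rises and swings over towards +x as the clip opens.
- plate: Loose aluminium locking plate, 30 wide (x), 114 long (y), 6 mm thick, 100 g; a tongue 11 wide, 19 long at its -y end (shoulders y -57, tip y -76) and an upright grip block at the other: centre y +45, 12 mm in x, 22 in y, top 36 mm above the underside. Origin: middle of the 114 mm part, underside. Starts flat on the bench.
- spacer_a: Loose plain steel spacer sleeve, 32 mm outside, 17 mm bore, 14 mm high, 60 g; origin at the centre of its underside, z up its bore. Two to four are present. Lies flat on the bench at the start.
- spacer_b: Loose plain steel spacer sleeve, 32 mm outside, 17 mm bore, 14 mm high, 60 g; origin at the centre of its underside, z up its bore. Two to four are present. Lies flat on the bench at the start.
- spacer_c: Loose plain steel spacer sleeve, 32 mm outside, 17 mm bore, 14 mm high, 60 g; origin at the centre of its underside, z up its bore. Two to four are present. Lies flat on the bench at the start.
- spacer_d: Loose plain steel spacer sleeve, 32 mm outside, 17 mm bore, 14 mm high, 60 g; origin at the centre of its underside, z up its bore. Two to four are present. Lies flat on the bench at the start.
- pot: Bystander, leave alone: white lidded pot, 70 mm across, 55 mm high. Origin at the centre of its underside.
- bearing: Bystander, leave alone: big bearing ring, 62 mm outside, 30 mm bore, 18 mm high; not a spacer. Origin at the centre of its underside.
- spray: Bystander, leave alone: spray can, 66 mm across, 190 mm high. Origin at the centre of its underside.
- carton: Bystander, leave alone: small carton 90 x 120 x 80 mm. Origin at the centre of its underside.
- blade: Bystander, leave alone: mower blade lying flat, 55 x 420 x 6 mm, long in its y. Origin at the centre of its underside.
- starter: Bystander, leave alone: orange starter housing, 120 mm across, 42 mm high. Origin at the centre of its underside.
- wrench: Bystander, leave alone: wrench, 170 mm. Origin at the centre of its underside.
- driver: Bystander, leave alone: screwdriver, 180 mm. Origin at the centre of its underside.
There are look-alikes about, which are no part of the job. Of the things that look like the plate, take the one that is farthest to the robot's right at the start.

How it is judged:
By the outcome, as a careful person would: the job done as asked, in the order asked, and still so for the second after the job is handed in, with the robot touching nothing.
Of spacer_a, spacer_b, spacer_c, spacer_d only 2 to 4 are there at a start; the rules pass over those that are not, and their reading is None.
At some moment in a run one of spacer_a, spacer_b, spacer_c, spacer_d may be knocked a few centimetres aside while the robot is not near it.
It also fails if it takes over 210 s, if anything falls off the work surface, if the arm or the gripper's body presses on something with over 40 N, if the wrist force passes 120 N, or if a joint passes its speed limit or range.

### The arm

A 6-joint arm with a two-finger parallel gripper is mounted at the origin on the work surface. World frame = base frame: x ahead of the robot, y to its left, z up, the work surface at z = 0. Lengths are in m, angles in rad, forces in N, time in s.
With the tool pointing down it reaches from about 0.35 to 0.975 m from the base axis. Payload 4.9 kg.
Tool frame: the origin (TCP) lies midway between the tips of the shut fingers; the grasp point (between the pads) lies 19 mm behind it; z points along the fingers, y is the direction in which the jaws open and shut (so a half turn about z gives the same grasp; the last joint's range is limited). The gripper opens to 85 mm and grips with 20 to 120 N. Pads are 22 mm wide; open, the fingers measure 114 mm over their backs; the gripper's body (76 mm by 85 mm) begins 54 mm behind the grasp point. The pads swing forward as they close: fully open they stand 13 mm farther back than shut.
Start: joints at [-1.346, 0.053, 1.613, -0, 1.476, -0.119], TCP at [0.211, -0.588, 0.231] pointing down, gripper open.
Joint ranges: [-3.01, 3.01], [-1.01, 2.22], [0.06, 2.58], [-1.02, 4.17], [0.09, 2.62], [-3.14, 3.14]. Speed limits (rad/s): [2.57, 2.57, 3.14, 3.14, 3.14, 3.14].

### API

Orientations are given as a unit quaternion [w, x, y, z].
In Python, from plant import manip, cams gives the robot as it stands.
- The arm moves only by the tool jog_arm, never from a script. Its argument "targets" is a list of rows, each a list of 4 numbers: the shift along the tool's x, y, z in m, then the turn about the tool's z in degrees. A call has 1 to 5 rows; each row is the pose to reach, as a shift and turn from the pose commanded when the call began, along the tool's axes at that moment; what a row does not reach only later rows make up. A row lasts 1/12 s, in which the tool goes at most 41.7 mm and 7.16 degrees, less where a joint would pass 70% of its speed; a pose out of reach is approached as far as the arm can. A call with a gripper value outside its range is refused whole. "fingers" is the opening, from 0 (shut) to 1 (fully open), set as the call begins (left out, the last holds). The fingers move at their own pace and stop on an object; the grip force is fixed at half the most. Time passes only in rows, so rows that repeat a pose let the fingers close. It gives the time, the measured TCP pose, the force and the opening at its end, in the units of the state.
- manip.state(): the state, without advancing time (a new reading comes with each control period).
- cams.grab_frame(name): name is "scene" or "top" or "wrist"; returns the picture (480x640x3 uint8, red, green, blue); there is no depth.
- cams.get_calibration(name): a dict with "camera_matrix" (3x3 intrinsics, pixels), "distortion" ([k1, k2, p1, p2, k3] as OpenCV has them; the pictures are not rectified), "cam_to_world" (4x4, takes a point from camera to world coordinates). Camera axes: x right, y up, looking along -z (the intrinsics and any distortion apply to the point x, -y, -z); pixel columns grow to the right and rows downward; lengths in m; the calibration is good to about 2 mm. A picture is of the moment at which its call begins: read the wrist's pose just before it. get_calibration takes no time and is no camera call; for the wrist camera it gives the pose at the moment of the call.
- manip.job_done(): hands the job in, once; it reports no verdict.
The state is a dict: "time": time; "joint_pos": joint angles; "joint_vel": joint speeds; "joint_efforts": joint torques, N m; "tool_pos": TCP position; "tool_rot": TCP orientation; "contact_force": force on the tool from outside, world axes, zero at the start; "ft_torque": the same for the moment, N m; "gripper_width": opening from 0.0 (shut) to 1.0 (fully open).
Only numpy, scipy, OpenCV 4.12 (cv2) and the standard library are available. Lean on these libraries where they do the work, as an engineer would, in place of code of your own. Each camera call takes 0.05 s, during which the arm holds its last target. There are 200 camera calls.

## Working session

There is one attempt and no reset: what is moved stays moved. The work goes in short steps, Python scripts to look and compute and a tool call to move; the robot and the scene stay as the last step left them, time stands still between calls to the robot, and variables do not carry over. Pictures are saved under pics/ and viewed, about 12 in all and at most 16, crops included, and the job is handed in when it is done.

Besides the shell and the picture viewer there is one more tool, called after ">>>" by a JSON object that holds its "op" and its "data", one argument or row to a line. jog_arm: Moves the arm, as the interface text tells. Its arguments: {"type":"object","properties":{"targets":{"type":"array"},"fingers":{"type":"number"}},"required":["targets"]}

```bash
ls; mkdir -p pics
cat > h.py <<'E'
import numpy as np, cv2
from plant import manip, cams
from scipy.spatial.transform import Rotation as R
def snap(n,f,crop=None,scale=1):
    im=cams.grab_frame(n); cv2.imwrite(f'pics/{f}_full.png',im[:,:,::-1])
    if crop: im=im[crop[1]:crop[3],crop[0]:crop[2]]
    if scale!=1: im=cv2.resize(im,None,fx=scale,fy=scale,interpolation=cv2.INTER_CUBIC)
    cv2.imwrite(f'pics/{f}.png',im[:,:,::-1])
def ray(c,uv):
    K=np.array(c['camera_matrix']);d=np.array(c['distortion'],float);T=np.array(c['cam_to_world'])
    p=cv2.undistortPoints(np.array([[uv]],float),K,d)[0,0]
    v=T[:3,:3]@np.array([p[0],-p[1],-1]); return T[:3,3],v/np.linalg.norm(v)
def atz(c,uv,z):
    o,v=ray(c,uv); return o+v*(z-o[2])/v[2]
def tri(obs):
    A=np.zeros((3,3));b=np.zeros(3);L=[ray(c,uv) for c,uv in obs]
    for o,v in L:
        M=np.eye(3)-np.outer(v,v);A+=M;b+=M@o
    p=np.linalg.solve(A,b);return p,max(np.linalg.norm((np.eye(3)-np.outer(v,v))@(p-o)) for o,v in L)
def proj(c,P):
    K=np.array(c['camera_matrix']);d=np.array(c['distortion'],float);T=np.array(c['cam_to_world'])
    q=(np.atleast_2d(P)-T[:3,3])@T[:3,:3]; q=q*[1,-1,-1]
    return cv2.projectPoints(q,np.zeros(3),np.zeros(3),K,d)[0][:,0]
def totool(dw):
    s=manip.state(); w,x,y,z=s['tool_rot']; return R.from_quat([x,y,z,w]).inv().apply(dw)
E
python3 - <<'E'
from h import *
s=manip.state();print({k:np.round(v,3) for k,v in s.items()})
for n in ('scene','top'):
    snap(n,n+'0'); c=cams.get_calibration(n);print(n,np.round(c['camera_matrix'],1).tolist(),c['distortion'],np.round(c['cam_to_world'],3).tolist())
w,x,y,z=s['tool_rot'];print(R.from_quat([x,y,z,w]).as_matrix().round(3))
c=cams.get_calibration('wrist');print(np.round(c['cam_to_world'],3).tolist(),np.round(c['camera_matrix'],1).tolist())
E
```

```text
pics
{'time': np.float64(0.0), 'joint_pos': array([-1.346,  0.053,  1.614, -0.   ,  1.476, -0.119]), 'joint_vel': array([ 0.   ,  0.001, -0.   ,  0.   , -0.   , -0.   ]), 'joint_efforts': array([-1.0000e-03, -3.9368e+01, -3.7018e+01, -0.0000e+00,  7.0000e-03,
        0.0000e+00]), 'tool_pos': array([ 0.211, -0.588,  0.23 ]), 'tool_rot': array([-0.001,  0.985,  0.171, -0.   ]), 'contact_force': array([0.446, 0.728, 0.056]), 'ft_torque': array([ 0.039, -0.004, -0.01 ]), 'gripper_width': np.float64(0.998)}
scene [[595.7, 0.0, 331.1], [0.0, 595.7, 248.6], [0.0, 0.0, 1.0]] [-0.05984522  0.          0.          0.          0.        ] [[-0.609, -0.627, 0.486, 1.195], [0.793, -0.486, 0.368, 0.544], [0.006, 0.609, 0.793, 1.202], [0.0, 0.0, 0.0, 1.0]]
top [[507.0, 0.0, 311.1], [0.0, 507.0, 241.1], [0.0, 0.0, 1.0]] [0.01987132 0.         0.         0.         0.        ] [[0.018, 0.993, -0.115, 0.418], [-0.999, 0.021, 0.027, 0.044], [0.03, 0.114, 0.993, 1.24], [0.0, 0.0, 0.0, 1.0]]
[[ 0.941  0.337 -0.   ]
 [ 0.337 -0.941  0.002]
 [ 0.    -0.002 -1.   ]]
[[0.338, 0.897, 0.286, 0.284], [-0.941, 0.323, 0.1, -0.563], [-0.003, -0.303, 0.953, 0.373], [0.0, 0.0, 0.0, 1.0]] [[342.2, 0.0, 318.6], [0.0, 342.2, 240.7], [0.0, 0.0, 1.0]]
```

View pics/scene0.png

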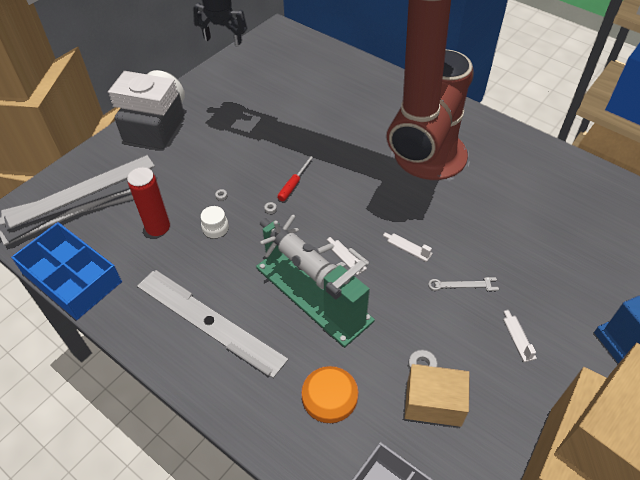

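View pics/top0.png

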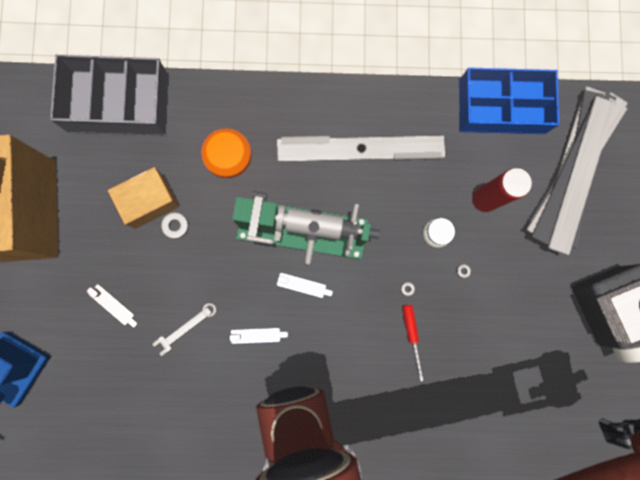

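Three plate-like items in the top view are at (305,286), (258,335) and (112,305). World −y is image right, so (305,286) is farthest to the robot's right. The spacers look to be at (408,289) and (464,271), with the bearing at (174,225). An enlarged crop should confirm this.

Run:
```python
from h import *
t=cv2.imread('pics/top0_full.png');s=cv2.imread('pics/scene0_full.png')
a=cv2.resize(t[185:350,225:485],(800,508),interpolation=cv2.INTER_CUBIC)
cv2.imwrite('pics/ct.png',a)
b=cv2.resize(s[180:350,200:390],(671,600),interpolation=cv2.INTER_CUBIC)
cv2.imwrite('pics/cs.png',b)
```

```text
(no output)
```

View pics/ct.png

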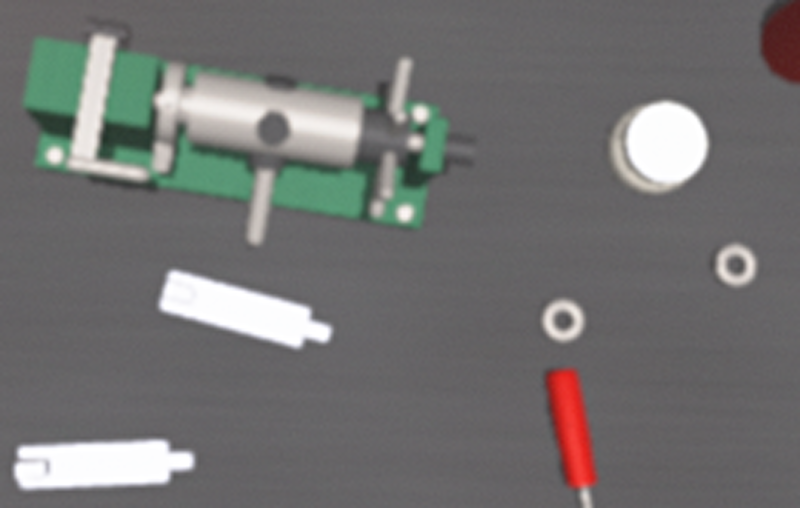

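View pics/cs.png

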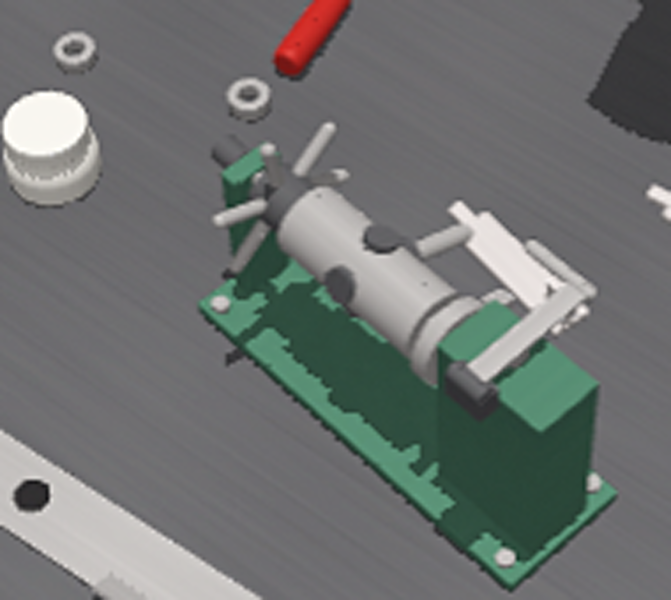

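Top crop: the fixture's headstock is at left (crop 95,85) with the clip shut, and the stud at crop (256,240) points at the robot (roughly −90°). Plate candidate (305,286) is a plain white plate with grip block and tongue. Sleeves are at crop (563,320) and (736,265). Next I fit the fixture pose from both views.

```bash
cat > fit.py <<'E'
from h import *
from scipy.optimize import least_squares
ct=cams.get_calibration('top');cs=cams.get_calibration('scene')
T=lambda u,v:(225+u/3.0769,185+v/3.0769)
S=lambda u,v:(200+u/3.53,180+v/3.53)
def F(p,P): 
    c,s=np.cos(p[2]),np.sin(p[2]);P=np.atleast_2d(P).astype(float)
    return np.c_[p[0]+c*P[:,0]-s*P[:,1],p[1]+s*P[:,0]+c*P[:,1],P[:,2]]
E
python3 - <<'E'
from fit import *
obs=[(ct,T(35,38),(.025,.175,.159)),(ct,T(26,104),(-.025,.175,.159)),(ct,T(158,54),(.025,.087,.159)),(ct,T(420,228),(-.05,-.155,.012)),(ct,T(36,165),(-.05,.155,.012)),
(cs,S(540,432),(.025,.175,.159)),(cs,S(598,383),(-.025,.175,.159)),(cs,S(438,345),(.025,.087,.159)),(cs,S(495,300),(-.025,.087,.159)),(cs,S(512,585),(.05,.155,.012)),(cs,S(615,492),(-.05,.155,.012)),(cs,S(203,303),(.05,-.155,.012))]
f=lambda p:np.concatenate([proj(c,F(p,P))[0]-uv for c,uv,P in obs])
r=least_squares(f,[.45,.1,-.17],loss='soft_l1');print(r.x,np.round(f(r.x).reshape(-1,2),1).tolist())
p=r.x;np.save('fx.npy',p)
st=tri([(ct,T(256,238)),(cs,S(467,233))]);print('stud',st)
q=st[0]-F(p,[0,0,.125])[0];c,s=np.cos(p[2]),np.sin(p[2]);print('in fixture',c*q[0]+s*q[1],-s*q[0]+c*q[1],q[2])
# plate & sleeves
for n,a,b in [('sleeveA',T(563,320),S(249,99)),('sleeveB',T(736,265),S(75,51)),('clipbar -y end',T(150,174),S(528,245)),('clipbar +y',T(72,163),S(592,292))]:
    print(n,tri([(ct,a),(cs,b)]))
print('fixture stuff stud_seat up',F(p,[0,0,.159]),'ledge',F(p,[0,.131,.159]),'bar',F(p,[-.06,.126,.171]))
for n,u in [('tip',(331,330)),('R shoulder bottom',(302,347)),('R shoulder top',(312,309)),('L bottom',(160,308)),('L top',(171,270))]: print(n,atz(ct,T(*u),.006))
im=cv2.imread('pics/top0_full.png')
print(im[286,305],im[335,258])
E
```

```text
[ 0.58934071  0.01413517 -0.1422947 ] [[-3.0, -2.0], [-4.3, -0.9], [-2.8, -0.6], [7.6, 0.4], [6.7, 0.3], [1.1, 0.6], [1.3, 0.4], [0.4, 0.0], [0.9, -0.5], [-7.4, -6.7], [-6.1, -6.8], [-7.7, -6.2]]
stud (array([0.50157905, 0.0196489 , 0.08149195]), np.float64(0.002351659500816729))
in fixture -0.08765659783975568 -0.006987910790578953 -0.04350804526632976
sleeveA (array([ 0.44775106, -0.22922606, -0.00321635]), np.float64(0.001455216812550291))
sleeveB (array([ 0.49423792, -0.36806245, -0.00134971]), np.float64(0.0016685080091308887))
clipbar -y end (array([0.53842846, 0.09534983, 0.16658336]), np.float64(0.0019175111235573757))
clipbar +y (array([0.54483568, 0.14884572, 0.16882542]), np.float64(0.0015954194364446363))
fixture stuff stud_seat up [[0.58934071 0.01413517 0.159     ]] ledge [[0.60791848 0.14381117 0.159     ]] bar [[0.54781581 0.14737061 0.171     ]]
tip [ 0.43693535 -0.04454821  0.006     ]
R shoulder bottom [ 0.42320012 -0.02186188  0.006     ]
R shoulder top [ 0.45314566 -0.0293091   0.006     ]
L bottom [0.4516696  0.09051047 0.006     ]
L top [0.4817233  0.08261702 0.006     ]
[254 253 252] [254 253 252]
```

Run:
```python
from fit import *
for n,a,b in [('base -x+y',T(36,165),S(615,492)),('ledge+x+y',T(35,38),S(540,432)),('ledge -x+y',T(26,104),S(598,383)),('ledge +x-y',T(158,54),S(438,345)),('bolt -x+y',T(54,155),S(593,483)),('bolt +x-y',T(421,113),S(221,303)),('post',T(440,105),S(268,148)),('L top plate',T(171,270),S(565,330))]:
    print(n,tri([(ct,a),(cs,b)]))
p=np.load('fx.npy')
print(proj(cs,F(p,[[.05,.155,.0],[.05,.155,.012]])),S(512,585), 'ct base scale',proj(ct,F(p,[[-.05,-.155,.012],[-.05,.155,.012]])),T(420,228),T(36,165))
```

```text
base -x+y (array([0.56306069, 0.19277731, 0.00142585]), np.float64(0.0006914150228417537))
ledge+x+y (array([0.63574184, 0.17839403, 0.15202104]), np.float64(0.00048368668700641507))
ledge -x+y (array([0.5876082 , 0.18428078, 0.15244774]), np.float64(0.001988801688664115))
ledge +x-y (array([0.62523036, 0.09240062, 0.15424717]), np.float64(0.001761922548098028))
bolt -x+y (array([0.57018606, 0.17867007, 0.00804935]), np.float64(0.001418174650758886))
bolt +x-y (array([ 0.61028729, -0.11284237,  0.00766601]), np.float64(0.0018218631835601907))
post (array([ 0.58395156, -0.09423644,  0.16922653]), np.float64(0.014643789676166077))
L top plate (array([0.47946994, 0.08668599, 0.00168285]), np.float64(0.0046481630865013255))
[[337.55178802 341.55303406]
 [337.62756489 338.98131666]] (345.042492917847, 345.7223796033994) ct base scale [[369.09176179 259.52721435]
 [243.41503845 238.91666132]] (361.5010237576782, 259.10055575416817) (236.70008775065813, 238.6254021905164)
```

Run:
```python
from fit import *
obs=[(ct,T(35,38),(.025,.175,.159)),(ct,T(26,104),(-.025,.175,.159)),(ct,T(158,54),(.025,.087,.159)),(ct,T(420,228),(-.05,-.155,.012)),(ct,T(36,165),(-.05,.155,.012)),
(cs,S(540,432),(.025,.175,.159)),(cs,S(598,383),(-.025,.175,.159)),(cs,S(438,345),(.025,.087,.159)),(cs,S(495,300),(-.025,.087,.159)),(cs,S(512,585),(.05,.155,.012)),(cs,S(615,492),(-.05,.155,.012)),(cs,S(203,303),(.05,-.155,.012))]
def f(p):
    o=[]
    for c,uv,P in obs:
        P=np.array(P); 
        if P[2]<.1: P[1]+=p[3]
        o.append(proj(c,F(p,P))[0]-uv)
    return np.concatenate(o)
r=least_squares(f,[.58,.02,-.14,.025],loss='soft_l1');p=r.x;print(p,np.round(f(p).reshape(-1,2),1).tolist())
np.save('fx.npy',p)
c,s=np.cos(p[2]),np.sin(p[2])
def tof(w): q=np.array(w)-F(p,[0,0,0])[0];return [round(v,4) for v in (c*q[0]+s*q[1],-s*q[0]+c*q[1],q[2])]
print('stud',tof(tri([(ct,T(256,238)),(cs,S(467,233))])[0]))
print('bars',tof(tri([(ct,T(405,62)),(cs,S(218,220))])[0]),tof(tri([(ct,T(378,208)),(cs,S(340,175))])[0]),tof(tri([(ct,T(415,143)),(cs,S(268,150))])[0]))
print('clip',tof([.5384,.0953,.1666]),tof([.5448,.1488,.1688]))
print('ang:')
for a in range(-130,-60,10):
    a=np.radians(a);P=F(p,[.092*np.sin(a),0,.125+.092*np.cos(a)])
    print(round(np.degrees(a)),((proj(ct,P)[0]-[225,185])*3.0769).round(),((proj(cs,P)[0]-[200,180])*3.53).round())
```

```text
[ 0.5881736   0.01008232 -0.14297623  0.02565948] [[-1.2, -1.5], [-2.4, -0.4], [-0.9, -0.0], [-1.2, -0.7], [-2.1, -1.0], [-0.2, -0.8], [0.0, -0.9], [-0.8, -1.3], [-0.3, -1.7], [-0.5, -0.8], [0.8, -1.2], [-1.9, -1.3]]
stud [np.float64(-0.0871), np.float64(-0.0029), np.float64(0.0815)]
bars [np.float64(0.0516), np.float64(-0.0884), np.float64(0.1401)] [np.float64(-0.0513), np.float64(-0.0885), np.float64(0.0983)] [np.float64(-0.006), np.float64(-0.1039), np.float64(0.1487)]
clip [np.float64(-0.0614), np.float64(0.0773), np.float64(0.1666)] [np.float64(-0.0627), np.float64(0.1311), np.float64(0.1688)]
ang:
-130 [253. 219.] [449. 263.]
-120 [251. 230.] [459. 243.]
-110 [250. 237.] [466. 225.]
-100 [249. 241.] [471. 207.]
-90 [250. 241.] [472. 190.]
-80 [250. 238.] [471. 176.]
-70 [252. 230.] [467. 164.]
```

Fit is good: fixture origin at (0.588, 0.010), yaw −8.2°, and stud at about −114°, so the rotor needs about +114°. I'll turn the tool so its y lies along fixture +x and its x along fixture +y, then move above the capstan.

>>> {"op": "jog_arm", "data": {
  "targets": [
    [0,0,-0.01,-7],
    [0,0,-0.02,-14],
    [0,0,-0.03,-21],
    [0,0,-0.03,-28],
    [0,0,-0.03,-35]
  ],
  "fingers": 0.45
}}

```text
time: 0.52
tool_pos: [0.2107, -0.5886, 0.2618]
tool_rot: [0.0, 0.887, 0.462, -0.0]
contact_force: [-0.3, 0.5, 0.2]
gripper_width: 0.451
```

>>> {"op": "jog_arm", "data": {
  "targets": [
    [0,0,0,-7],
    [0,0,0,-14],
    [0,0,0,-21],
    [0,0,0,-27],
    [0,0,0,-27]
  ]
}}

```text
time: 0.93
tool_pos: [0.2106, -0.5881, 0.2606]
tool_rot: [-0.001, 0.756, 0.655, 0.0]
contact_force: [-0.1, -0.1, -0.5]
gripper_width: 0.45
```

>>> {"op": "jog_arm", "data": {
  "targets": [
    [0.035,0.018,0,0],
    [0.07,0.036,0,0],
    [0.105,0.054,0,0],
    [0.14,0.072,0,0],
    [0.175,0.09,0,0]
  ]
}}

```text
time: 1.35
tool_pos: [0.3255, -0.4265, 0.2609]
tool_rot: [-0.0, 0.758, 0.653, 0.0]
contact_force: [1.1, -0.5, 0.3]
gripper_width: 0.449
```

>>> {"op": "jog_arm", "data": {
  "targets": [
    [0.035,0.018,0,0],
    [0.07,0.036,0,0],
    [0.105,0.054,0,0],
    [0.14,0.072,0,0],
    [0.175,0.09,0,0]
  ]
}}

```text
time: 1.77
tool_pos: [0.4399, -0.2662, 0.2612]
tool_rot: [0.0, 0.758, 0.653, 0.0]
contact_force: [0.6, -0.7, -0.3]
gripper_width: 0.454
```

>>> {"op": "jog_arm", "data": {
  "targets": [
    [0.035,0.018,0,0],
    [0.07,0.036,0,0],
    [0.105,0.054,0,0],
    [0.14,0.072,0,0],
    [0.175,0.09,0,0]
  ]
}}

```text
time: 2.18
tool_pos: [0.5543, -0.106, 0.2611]
tool_rot: [-0.0, 0.757, 0.653, -0.0]
contact_force: [0.1, -0.2, -0.9]
gripper_width: 0.451
```

```bash
cat >> h.py <<'E'
p=np.load('fx.npy') if __import__('os').path.exists('fx.npy') else None
def fpose():
    s=manip.state();w,x,y,z=s['tool_rot'];M=R.from_quat([x,y,z,w]).as_matrix()
    c,sn=np.cos(p[2]),np.sin(p[2]);q=np.array(s['tool_pos'])-[p[0],p[1],0]
    f=[c*q[0]+sn*q[1],-sn*q[0]+c*q[1],q[2]]
    print('t',round(s['time'],2),'world',np.round(s['tool_pos'],4),'fix',np.round(f,4),'yhead',round(np.degrees(np.arctan2(M[1,1],M[0,1])),2),'fixhead',round(np.degrees(p[2]),2),'tz',M[:,2].round(3),'F',np.round(s['contact_force'],1),'w',round(float(s['gripper_width']),3),'j',np.round(s['joint_pos'],2))
E
python3 -c "
from h import *
fpose()"
```

```text
t 2.18 world [ 0.5543 -0.106   0.2611] fix [-0.017  -0.1197  0.2611] yhead -8.47 fixhead -8.19 tz [-0. -0. -1.] F [ 0.1 -0.2 -0.9] w 0.451 j [-0.32 -0.11  1.72 -0.    1.53 -0.17]
```

Run:
```python
from h import *
import pickle
c=cams.get_calibration('wrist'); snap('wrist','w1',None,1.25); pickle.dump(c,open('w1.pkl','wb'))
print(np.round(c['cam_to_world'],3).tolist())
```

```text
[[0.989, 0.14, 0.044, 0.566], [-0.146, 0.943, 0.3, -0.03], [0.0, -0.303, 0.953, 0.404], [0.0, 0.0, 0.0, 1.0]]
```

View pics/w1.png

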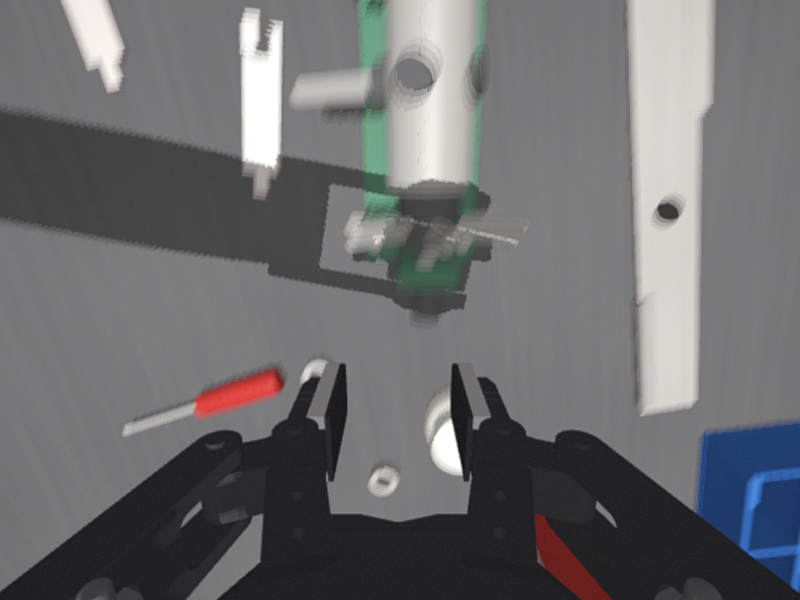

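The wrist view was taken while still moving, so it is blurred, but the layout agrees. Now I'll straddle the upper bar and push it to fixture +x.

>>> {"op": "jog_arm", "data": {
  "targets": [
    [0.035,0.02,0,0],
    [0.035,0.02,0.025,0],
    [0.035,0.02,0.05,0],
    [0.035,0.02,0.075,0],
    [0.035,0.02,0.104,0]
  ]
}}

```text
time: 2.65
tool_pos: [0.579, -0.0759, 0.1569]
tool_rot: [0.001, 0.757, 0.653, 0.0]
contact_force: [0.5, -0.2, 0.1]
gripper_width: 0.453
```

>>> {"op": "jog_arm", "data": {
  "targets": [
    [0,0.006,0,0],
    [0,0.014,0,0],
    [0,0.022,0,0],
    [0,0.03,0,0],
    [0,0.037,0,0]
  ]
}}

```text
time: 3.07
tool_pos: [0.6149, -0.0816, 0.1585]
tool_rot: [-0.001, 0.757, 0.654, -0.001]
contact_force: [-6.9, 1.1, 0.3]
gripper_width: 0.453
```

>>> {"op": "jog_arm", "data": {
  "targets": [
    [0,0,0,0],
    [0,-0.004,-0.02,0],
    [0,-0.004,-0.05,0],
    [0,-0.03,-0.05,0],
    [0,-0.06,-0.05,0]
  ]
}}

```text
time: 3.48
tool_pos: [0.5594, -0.074, 0.2136]
tool_rot: [0.005, 0.757, 0.654, 0.003]
contact_force: [-0.4, -0.3, -0.2]
gripper_width: 0.447
```

Run:
```python
from h import *
fpose()
a=cams.grab_frame('top')[195:270,290:390]; b=cams.grab_frame('scene')[200:300,240:360]
a=cv2.resize(a,(533,400),interpolation=cv2.INTER_CUBIC);b=cv2.resize(b,(480,400),interpolation=cv2.INTER_CUBIC)
cv2.imwrite('pics/c2.png',np.hstack([a[:,:320+0] if 0 else cv2.resize(a,(400,300)),cv2.resize(b,(360,300))])[:,:,::-1])
```

```text
t 3.48 world [ 0.5594 -0.074   0.2136] fix [-0.0165 -0.0873  0.2136] yhead -8.35 fixhead -8.19 tz [ 0.011 -0.003 -1.   ] F [-0.4 -0.3 -0.2] w 0.447 j [-0.26 -0.09  1.78  0.    1.44 -0.12]
```

View pics/c2.png

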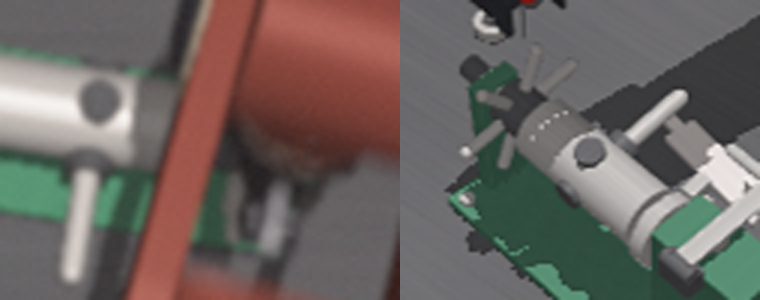

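Stud is now at about −86° and its tip is at scene (334,232), so the next bar is near −26°. Second stroke.

>>> {"op": "jog_arm", "data": {
  "targets": [
    [0.002,-0.006,0,0],
    [0.002,-0.006,0.02,0],
    [0.002,-0.006,0.04,0],
    [0.002,-0.006,0.057,0],
    [0.002,-0.006,0.057,0]
  ]
}}

```text
time: 4.0
tool_pos: [0.5506, -0.07, 0.1486]
tool_rot: [-0.0, 0.757, 0.654, 0.0]
contact_force: [1.8, 0.0, -0.4]
gripper_width: 0.449
```

>>> {"op": "jog_arm", "data": {
  "targets": [
    [0,0.012,0,0],
    [0,0.025,0,0],
    [0,0.038,0,0],
    [0,0.051,0,0],
    [0,0.063,0,0]
  ]
}}

```text
time: 4.42
tool_pos: [0.6109, -0.0787, 0.1506]
tool_rot: [-0.003, 0.756, 0.654, -0.003]
contact_force: [-10.0, 1.5, -0.9]
gripper_width: 0.446
```

>>> {"op": "jog_arm", "data": {
  "targets": [
    [0,0,0,0],
    [0,-0.004,-0.02,0],
    [0,-0.004,-0.05,0],
    [0,-0.035,-0.055,0],
    [0,-0.065,-0.055,0]
  ]
}}

```text
time: 4.83
tool_pos: [0.551, -0.0705, 0.211]
tool_rot: [0.004, 0.756, 0.654, 0.003]
contact_force: [0.2, 0.3, 1.0]
gripper_width: 0.451
```

>>> {"op": "jog_arm", "data": {
  "targets": [
    [0,0,0,0],
    [0,0,0.02,0],
    [0,0,0.04,0],
    [0,0,0.055,0],
    [0,0,0.055,0]
  ]
}}

```text
time: 5.25
tool_pos: [0.5494, -0.07, 0.1499]
tool_rot: [0.001, 0.757, 0.654, 0.001]
contact_force: [2.9, -0.4, -0.8]
gripper_width: 0.447
```

Run:
```python
from h import *
fpose()
a=cams.grab_frame('top')[195:270,290:390]; b=cams.grab_frame('scene')[180:300,240:360]
cv2.imwrite('pics/c3.png',np.hstack([cv2.resize(a,(533,400)),cv2.resize(b,(400,400))])[:,250:,::-1])
```

```text
t 5.25 world [ 0.5494 -0.07    0.1499] fix [-0.0269 -0.0847  0.1499] yhead -8.32 fixhead -8.19 tz [ 0.003 -0.001 -1.   ] F [ 2.9 -0.4 -0.8] w 0.447 j [-0.26 -0.05  1.86  0.    1.33 -0.12]
```

View pics/c3.png

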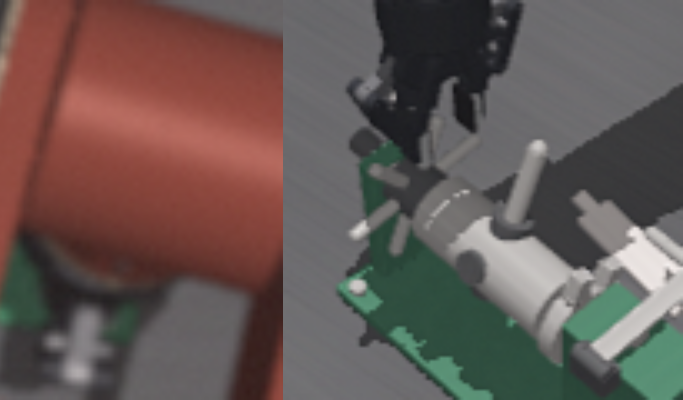

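Stud is now about −30° and the fingers straddle its parallel bar. I'll push it upright, close on the bar and centre it.

>>> {"op": "jog_arm", "data": {
  "targets": [
    [0,0.007,-0.003,0],
    [0,0.014,-0.006,0],
    [0,0.021,-0.006,0],
    [0,0.027,-0.006,0],
    [0,0.027,-0.006,0]
  ]
}}

```text
time: 5.77
tool_pos: [0.5759, -0.0738, 0.1571]
tool_rot: [-0.0, 0.756, 0.654, -0.0]
contact_force: [-1.0, -0.7, 0.7]
gripper_width: 0.445
```

>>> {"op": "jog_arm", "data": {
  "targets": [
    [0,0,0,0],
    [0,0,0,0],
    [0,0,0,0],
    [0,0,0,0],
    [0,0,0,0]
  ],
  "fingers": 0
}}

```text
time: 6.18
tool_pos: [0.5751, -0.0736, 0.1566]
tool_rot: [0.0, 0.756, 0.654, 0.0]
contact_force: [-0.6, 0.1, 1.6]
gripper_width: 0.091
```

Run:
```python
from h import *
fpose()
```

```text
t 6.18 world [ 0.5751 -0.0736  0.1566] fix [-0.001  -0.0847  0.1566] yhead -8.3 fixhead -8.19 tz [ 0.001 -0.    -1.   ] F [-0.6  0.1  1.6] w 0.091 j [-0.26  0.    1.79  0.    1.35 -0.11]
```

>>> {"op": "jog_arm", "data": {
  "targets": [
    [0,0,0,0],
    [0,0,0,0],
    [0,0,-0.035,0],
    [0,0,-0.07,0],
    [0,0,-0.11,0]
  ],
  "fingers": 0.35
}}

```text
time: 6.6
tool_pos: [0.5737, -0.0733, 0.2651]
tool_rot: [-0.002, 0.756, 0.654, -0.001]
contact_force: [0.8, -0.4, -0.0]
gripper_width: 0.344
```

>>> {"op": "jog_arm", "data": {
  "targets": [
    [0,-0.03,0,0],
    [0.01,-0.06,0,0],
    [0.045,-0.06,0,0],
    [0.08,-0.06,0,0],
    [0.115,-0.06,0,0]
  ]
}}

```text
time: 7.02
tool_pos: [0.5316, 0.0498, 0.2663]
tool_rot: [0.0, 0.757, 0.653, 0.0]
contact_force: [-0.1, 1.0, 0.3]
gripper_width: 0.351
```

>>> {"op": "jog_arm", "data": {
  "targets": [
    [0.035,0,0,0],
    [0.07,0,0,0],
    [0.07,0,0,0],
    [0.07,0,0,0],
    [0.07,0,0,0]
  ]
}}

```text
time: 7.43
tool_pos: [0.5421, 0.118, 0.2659]
tool_rot: [0.0, 0.756, 0.654, -0.0]
contact_force: [0.2, -0.3, -0.6]
gripper_width: 0.347
```

Run:
```python
from fit import *
import pickle
fpose()
c=cams.get_calibration('wrist');snap('wrist','w4'); pickle.dump(c,open('w4.pkl','wb'));snap('scene','s4');snap('top','t4')
P=F(p,[0,0,.125])
for a in (-4,0,4):
    r=np.radians(a)
    pts=F(p,[[.034*np.sin(r),0,.125+.034*np.cos(r)],[.089*np.sin(r),0,.125+.089*np.cos(r)],[.037*np.sin(r),.075,.125+.037*np.cos(r)]])
    print(a,proj(cs,pts).round(1).tolist(),proj(ct,pts).round(1).tolist())
s=cv2.imread('pics/s4_full.png');t=cv2.imread('pics/t4_full.png')
cv2.imwrite('pics/c4.png',np.hstack([cv2.resize(s[190:300,250:380],(520,440),interpolation=cv2.INTER_CUBIC),cv2.resize(t[185:295,270:340],(280,440),interpolation=cv2.INTER_CUBIC)]))
```

```text
t 7.43 world [0.5421 0.118  0.2659] fix [-0.061   0.1002  0.2659] yhead -8.28 fixhead -8.19 tz [-0.    -0.001 -1.   ] F [ 0.2 -0.3 -0.6] w 0.347 j [ 0.08 -0.13  1.74 -0.    1.54  0.22]
-4 [[305.0, 246.2], [305.6, 229.5], [328.7, 265.1]] [[313.1, 221.4], [313.7, 219.2], [278.8, 215.6]]
0 [[304.2, 246.8], [303.5, 231.0], [327.8, 265.7]] [[313.3, 220.4], [314.2, 216.2], [279.0, 214.5]]
4 [[303.5, 247.4], [301.3, 232.7], [327.0, 266.4]] [[313.5, 219.3], [314.7, 213.3], [279.2, 213.3]]
```

View pics/c4.png

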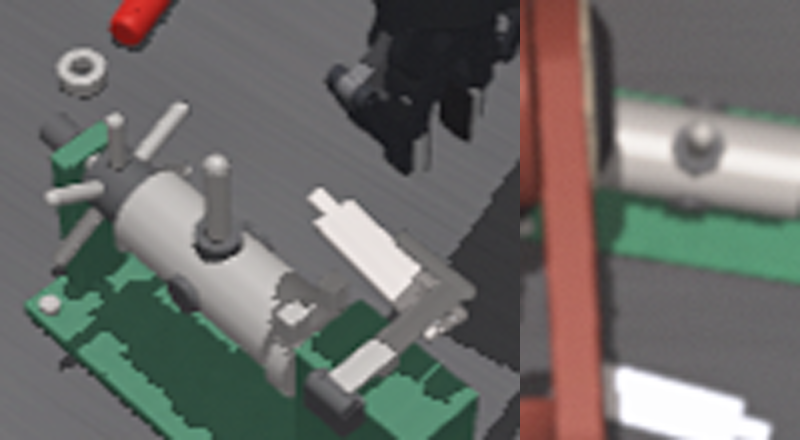

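The stud reads upright within about 1–2°: scene tip at (304,231) against a predicted (303.5,231). The fingers are over the clip bar, so I descend and grip it.

>>> {"op": "jog_arm", "data": {
  "targets": [
    [0,0,0.03,0],
    [0,0,0.06,0],
    [0,0,0.09,0],
    [0,0,0.112,0],
    [0,0,0.112,0]
  ]
}}

```text
time: 8.0
tool_pos: [0.5384, 0.1166, 0.1481]
tool_rot: [-0.003, 0.757, 0.653, -0.004]
contact_force: [-0.7, 0.1, -1.0]
gripper_width: 0.355
```

>>> {"op": "jog_arm", "data": {
  "targets": [
    [0,0,0,0],
    [0,0,0,0],
    [0,0,0,0],
    [0,0,0,0],
    [0,0,0,0]
  ],
  "fingers": 0
}}

```text
time: 8.42
tool_pos: [0.5429, 0.1176, 0.1561]
tool_rot: [0.001, 0.756, 0.654, 0.0]
contact_force: [-2.2, -3.0, 0.6]
gripper_width: 0.093
```

Run:
```python
from h import *
fpose()
r=.095;a0=.021
for a in np.arange(.1,1.75,.1):
    print(round(a,1),np.round([-r*np.cos(a+a0)+r*np.cos(a0), -(r*np.sin(a+a0)-r*np.sin(a0))],4))
```

```text
t 8.42 world [0.5429 0.1176 0.1561] fix [-0.0601  0.0999  0.1561] yhead -8.31 fixhead -8.19 tz [ 0.002 -0.001 -1.   ] F [-2.2 -3.   0.6] w 0.093 j [ 0.08 -0.06  1.85 -0.    1.35  0.23]
0.1 [ 0.0007 -0.0095]
0.2 [ 0.0023 -0.0188]
0.3 [ 0.0048 -0.028 ]
0.4 [ 0.0083 -0.0368]
0.5 [ 0.0126 -0.0453]
0.6 [ 0.0177 -0.0533]
0.7 [ 0.0236 -0.0607]
0.8 [ 0.0302 -0.0675]
0.9 [ 0.0375 -0.0736]
1.0 [ 0.0453 -0.079 ]
1.1 [ 0.0537 -0.0836]
1.2 [ 0.0624 -0.0873]
1.3 [ 0.0715 -0.0901]
1.4 [ 0.0808 -0.0919]
1.5 [ 0.0903 -0.0929]
1.6 [ 0.0997 -0.0929]
1.7 [ 0.1092 -0.0919]
```

Gripped (w 0.093, the same reading as on the 10 mm capstan bar). Now I swing the clip open along its arc to about 1.5 rad.

>>> {"op": "jog_arm", "data": {
  "targets": [
    [0,0.0007,-0.0095,0],
    [0,0.0023,-0.0188,0],
    [0,0.0048,-0.028,0],
    [0,0.0083,-0.0368,0],
    [0,0.0126,-0.0453,0]
  ]
}}

```text
time: 8.83
tool_pos: [0.5555, 0.1158, 0.1998]
tool_rot: [0.001, 0.756, 0.654, 0.001]
contact_force: [3.3, -3.2, -4.8]
gripper_width: 0.09
```

>>> {"op": "jog_arm", "data": {
  "targets": [
    [0,0.005,-0.008,0],
    [0,0.011,-0.0154,0],
    [0,0.0176,-0.0222,0],
    [0,0.0249,-0.0283,0],
    [0,0.0327,-0.0337,0]
  ]
}}

```text
time: 9.25
tool_pos: [0.5865, 0.1114, 0.2342]
tool_rot: [-0.001, 0.756, 0.654, -0.001]
contact_force: [-3.7, -3.1, -3.2]
gripper_width: 0.094
```

>>> {"op": "jog_arm", "data": {
  "targets": [
    [0,0.0084,-0.0046,0],
    [0,0.0171,-0.0083,0],
    [0,0.0262,-0.0111,0],
    [0,0.0355,-0.0129,0],
    [0,0.045,-0.0139,0]
  ]
}}

```text
time: 9.67
tool_pos: [0.6322, 0.1049, 0.2508]
tool_rot: [0.0, 0.756, 0.654, 0.0]
contact_force: [-7.3, -3.3, 3.4]
gripper_width: 0.089
```

Run:
```python
from h import *
fpose()
```

```text
t 9.67 world [0.6322 0.1049 0.2508] fix [0.03   0.1001 0.2508] yhead -8.29 fixhead -8.19 tz [ 0.001 -0.    -1.   ] F [-7.3 -3.3  3.4] w 0.089 j [ 0.05  0.08  1.55 -0.    1.51  0.19]
```

>>> {"op": "jog_arm", "data": {
  "targets": [
    [0,0,0,0],
    [0,0,0,0],
    [0,0,0,0],
    [0,0,-0.03,0],
    [0,0,-0.06,0]
  ],
  "fingers": 0.35
}}

```text
time: 10.08
tool_pos: [0.6301, 0.1056, 0.3049]
tool_rot: [-0.002, 0.756, 0.654, -0.002]
contact_force: [1.4, -0.1, 0.6]
gripper_width: 0.349
```

>>> {"op": "jog_arm", "data": {
  "targets": [
    [-0.013,-0.035,0,0],
    [-0.026,-0.07,0,0],
    [-0.04,-0.105,0,2],
    [-0.0545,-0.14,0.02,4],
    [-0.0545,-0.1625,0.04,6]
  ]
}}

```text
time: 10.5
tool_pos: [0.4616, 0.0741, 0.2688]
tool_rot: [0.001, 0.79, 0.613, 0.002]
contact_force: [1.2, -0.2, -0.5]
gripper_width: 0.347
```

>>> {"op": "jog_arm", "data": {
  "targets": [
    [0,0,0.03,0],
    [0,0,0.06,0],
    [0,0,0.07,0],
    [0,0,0.07,0],
    [0,0,0.07,0]
  ],
  "fingers": 0.5
}}

```text
time: 10.92
tool_pos: [0.4631, 0.0748, 0.1978]
tool_rot: [-0.0, 0.79, 0.614, 0.0]
contact_force: [-0.3, 0.1, 0.7]
gripper_width: 0.499
```

Run:
```python
from h import *
import pickle
fpose();c=cams.get_calibration('wrist');snap('wrist','w5',None,1.25); pickle.dump(c,open('w5.pkl','wb'))
snap('scene','s5');snap('top','t5')
```

```text
t 10.92 world [0.4631 0.0748 0.1978] fix [-0.133   0.0463  0.1978] yhead -14.29 fixhead -8.19 tz [ 0.  0. -1.] F [-0.3  0.1  0.7] w 0.499 j [ 0.   -0.31  2.    0.    1.45  0.25]
```

View pics/w5.png

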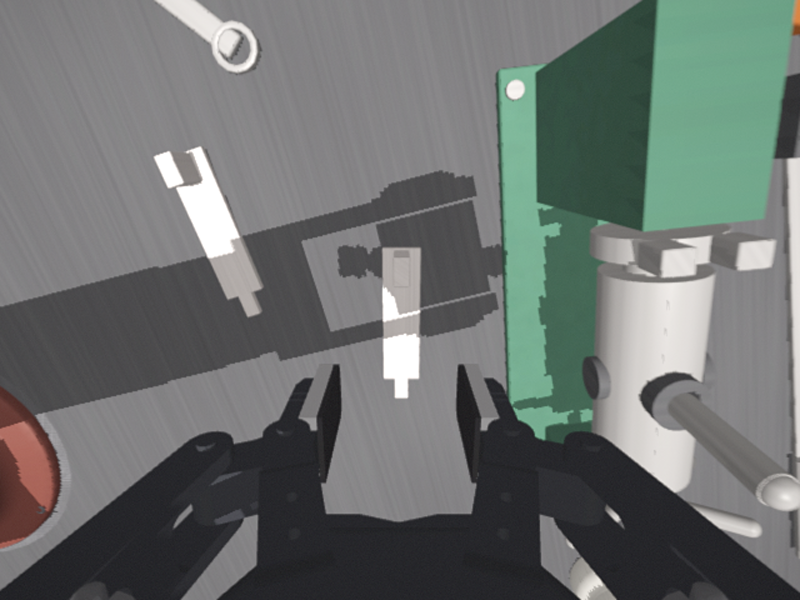

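The wrist view is sharp. The chosen plate is centred at view x≈401, its block at (401,268) and tongue tip at (401,398). The lugs are at upper right with the notch between them, and the stud is upright.

Run:
```python
from fit import *
import pickle
c=pickle.load(open('w5.pkl','rb'))
V=lambda u,v:(u/1.25,v/1.25)
for n,q,z in [('TL',(383,247),.006),('TR',(421,247),.006),('SL',(383,378),.006),('SR',(420,378),.006),('tip',(401,398),.006),('blk back L',(393,251),.036),('blk back R',(410,251),.036),('blk front L',(392,288),.036),('blk fr R',(410,288),.036)]:
    print(n,atz(c,V(*q),z).round(4))
# heights from two views: plate far corners in w5 + t0
print(tri([(c,V(383,378)),(ct,T(302,347))]),tri([(c,V(421,247)),(ct,T(171,270))]))
# stud in w5 predicted vs seen
for dx,dy in [(0,0)]:
    for n,P in [('tip',(0,0,.2175)),('seatc',(0,0,.159)),('ledge-x-y',(-.025,.087,.159)),('ledge-x+y',(-.025,.175,.159)),('lug outer -x',(-.022,.069,.125+.0405)),('lug in -x',(-.008,.069,.17)),('lug in +x',(.008,.069,.17)),('lug out +x',(.022,.069,.165)),('base -x+y',(-.05,.1807,.012)),('bolt?',(-.04,.17,.012))]:
        print(n,(proj(c,F(p,P))[0]*1.25).round(1))
```

```text
TL [0.4555 0.0922 0.006 ]
TR [0.4846 0.0848 0.006 ]
SL [ 0.426 -0.019  0.006]
SR [ 0.4572 -0.027   0.006 ]
tip [ 0.4364 -0.042   0.006 ]
blk back L [0.4642 0.0927 0.036 ]
blk back R [0.476  0.0897 0.036 ]
blk front L [0.4565 0.0661 0.036 ]
blk fr R [0.4694 0.0628 0.036 ]
(array([ 0.4239804 , -0.02255508, -0.0016168 ]), np.float64(0.0008007104977889243)) (array([ 0.48351452,  0.0827641 , -0.0060507 ]), np.float64(0.001189504935480904))
tip [787.1 489.3]
seatc [682.1 401.6]
ledge-x-y [641.5 226.6]
ledge-x+y [657.4 -17.2]
lug outer -x [654.3 270.8]
lug in -x [695.2 269.9]
lug in +x [734.9 265.9]
lug out +x [760.  259.8]
base -x+y [497.3  64.5]
bolt? [512.3  80. ]
```

Run:
```python
from h import *
w=cv2.imread('pics/w5_full.png')
cv2.imwrite('pics/c6.png',cv2.resize(w[160:420,450:640],(584,800),interpolation=cv2.INTER_CUBIC)[0:600] if 0 else cv2.resize(w[165:420,450:640],(447,600),interpolation=cv2.INTER_CUBIC))
```

```text
(no output)
```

View pics/c6.png

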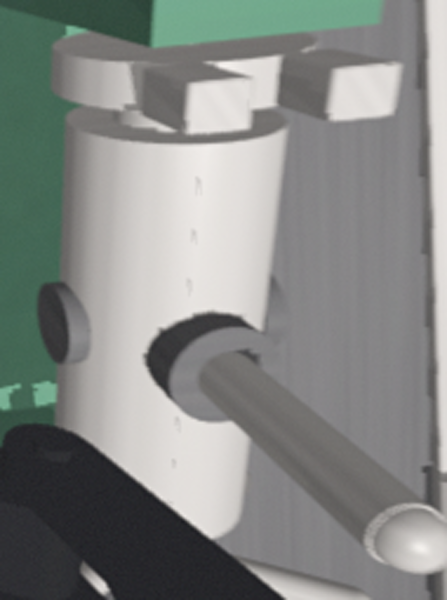

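The zoom puts the lug inner edges at view x≈695 and 736 (predicted 695 and 735), and the stud tip at (780,493), so the fixture pose is good to about 1 mm and the notch is up. Now I pick the plate by its block.

>>> {"op": "jog_arm", "data": {
  "targets": [
    [0.003,0.003,0.035,0],
    [0.003,0.003,0.07,0],
    [0.003,0.003,0.105,0],
    [0.003,0.003,0.135,0],
    [0.003,0.003,0.15,0]
  ]
}}

```text
time: 11.48
tool_pos: [0.4653, 0.0768, 0.0446]
tool_rot: [-0.001, 0.79, 0.614, -0.001]
contact_force: [0.2, 0.0, 0.4]
gripper_width: 0.499
```

>>> {"op": "jog_arm", "data": {
  "targets": [
    [0,0,0.01,0],
    [0,0,0.02,0],
    [0,0,0.03,0],
    [0,0,0.035,0],
    [0,0,0.035,0]
  ]
}}

```text
time: 11.9
tool_pos: [0.4665, 0.0768, 0.0119]
tool_rot: [-0.0, 0.79, 0.614, -0.0]
contact_force: [-0.1, 0.7, 0.9]
gripper_width: 0.496
```

>>> {"op": "jog_arm", "data": {
  "targets": [
    [0,0,0,0],
    [0,0,0,0],
    [0,0,0,0],
    [0,0,0,0],
    [0,0,0,0]
  ],
  "fingers": 0
}}

```text
time: 12.32
tool_pos: [0.4675, 0.0769, 0.0134]
tool_rot: [0.001, 0.79, 0.614, 0.001]
contact_force: [-0.4, 0.7, 5.0]
gripper_width: 0.125
```

Run:
```python
from h import *
fpose()
```

```text
t 12.32 world [0.4675 0.0769 0.0134] fix [-0.1289  0.0489  0.0134] yhead -14.3 fixhead -8.19 tz [ 0.002  0.    -1.   ] F [-0.4  0.7  5. ] w 0.125 j [ 0.01 -0.06  2.12  0.    1.08  0.26]
```

>>> {"op": "jog_arm", "data": {
  "targets": [
    [0,0,-0.02,0],
    [0,0,-0.055,0],
    [0,0,-0.095,-2],
    [0,0,-0.135,-4],
    [0,0,-0.17,-6.1]
  ]
}}

```text
time: 12.73
tool_pos: [0.4663, 0.0768, 0.1845]
tool_rot: [0.0, 0.755, 0.655, 0.0]
contact_force: [0.4, -0.2, 0.1]
gripper_width: 0.126
```

>>> {"op": "jog_arm", "data": {
  "targets": [
    [0.03,0,-0.02,0],
    [0.07,0,-0.022,0],
    [0.105,0,-0.022,0],
    [0.14,0,-0.022,0],
    [0.165,0,-0.022,0]
  ]
}}

```text
time: 13.15
tool_pos: [0.4898, 0.2426, 0.2041]
tool_rot: [-0.0, 0.755, 0.655, 0.0]
contact_force: [0.5, -0.1, -1.3]
gripper_width: 0.129
```

>>> {"op": "jog_arm", "data": {
  "targets": [
    [0,0.02,0,0],
    [0,0.045,0,0],
    [0,0.075,0,0],
    [0,0.1,0,0],
    [0,0.115,0,0]
  ]
}}

```text
time: 13.57
tool_pos: [0.6056, 0.2231, 0.2034]
tool_rot: [0.0, 0.756, 0.655, -0.0]
contact_force: [-0.7, -0.8, -1.1]
gripper_width: 0.128
```

>>> {"op": "jog_arm", "data": {
  "targets": [
    [0,0.013,0,0],
    [0,0.013,0,0],
    [0,0.013,0,0],
    [0,0.013,0,0],
    [0,0.013,0,0]
  ]
}}

```text
time: 13.98
tool_pos: [0.6158, 0.2221, 0.204]
tool_rot: [-0.0, 0.756, 0.655, -0.0]
contact_force: [0.4, 0.2, -1.9]
gripper_width: 0.13
```

Run:
```python
from h import *
import pickle
fpose();c=cams.get_calibration('wrist');snap('wrist','w7'); pickle.dump(c,open('w7.pkl','wb'));snap('scene','s7');snap('top','t7')
s=cv2.imread('pics/s7_full.png');w=cv2.imread('pics/w7_full.png')
cv2.imwrite('pics/c7.png',np.hstack([cv2.resize(s[200:320,280:400],(400,400),interpolation=cv2.INTER_CUBIC),cv2.resize(w[240:480,200:440],(400,400),interpolation=cv2.INTER_CUBIC)]))
```

```text
t 13.98 world [0.6158 0.2221 0.204 ] fix [-0.0028  0.2138  0.204 ] yhead -8.17 fixhead -8.19 tz [-0.001 -0.    -1.   ] F [ 0.4  0.2 -1.9] w 0.13 j [0.23 0.14 1.57 0.   1.44 0.38]
```

View pics/c7.png

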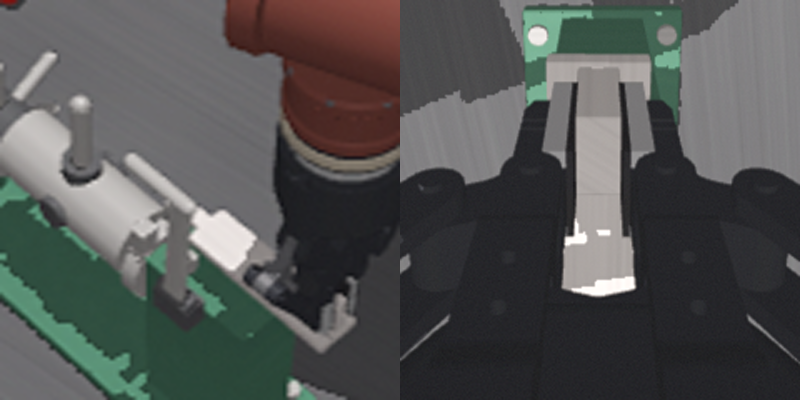

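>>> {"op": "jog_arm", "data": {
  "targets": [
    [0,0.0028,0.01,0],
    [0,0.0028,0.018,0],
    [0,0.0028,0.024,0],
    [0,0.0028,0.028,0],
    [0,0.0028,0.028,0]
  ]
}}

```text
time: 14.55
tool_pos: [0.6184, 0.2212, 0.1738]
tool_rot: [-0.001, 0.756, 0.655, -0.002]
contact_force: [-0.4, -0.0, -0.1]
gripper_width: 0.127
```

>>> {"op": "jog_arm", "data": {
  "targets": [
    [0,0,0.001,0],
    [0,0,0.002,0],
    [0,0,0.003,0],
    [0,0,0.004,0],
    [0,0,0.004,0]
  ]
}}

```text
time: 14.97
tool_pos: [0.6197, 0.2215, 0.1725]
tool_rot: [0.0, 0.756, 0.655, 0.0]
contact_force: [-0.3, -0.0, -0.8]
gripper_width: 0.125
```

Run:
```python
from h import *
fpose()
```

```text
t 14.97 world [0.6197 0.2215 0.1725] fix [0.0011 0.2137 0.1725] yhead -8.2 fixhead -8.19 tz [ 0.001  0.    -1.   ] F [-0.3 -0.  -0.8] w 0.125 j [ 0.23  0.17  1.59 -0.    1.39  0.37]
```

>>> {"op": "jog_arm", "data": {
  "targets": [
    [0,-0.001,0.001,0],
    [0,-0.001,0.002,0],
    [0,-0.001,0.003,0],
    [0,-0.001,0.003,0],
    [0,-0.001,0.003,0]
  ]
}}

```text
time: 15.38
tool_pos: [0.6196, 0.2216, 0.1721]
tool_rot: [0.001, 0.756, 0.655, 0.001]
contact_force: [-1.6, -0.4, 8.6]
gripper_width: 0.125
```

>>> {"op": "jog_arm", "data": {
  "targets": [
    [-0.004,0,0,0],
    [-0.008,0,0,0],
    [-0.012,0,0,0],
    [-0.016,0,0,0],
    [-0.02,0,0,0]
  ]
}}

```text
time: 15.8
tool_pos: [0.6172, 0.2035, 0.1724]
tool_rot: [0.0, 0.756, 0.655, 0.003]
contact_force: [0.8, 5.4, 6.1]
gripper_width: 0.123
```

Run:
```python
from h import *
fpose()
```

```text
t 15.8 world [0.6172 0.2035 0.1724] fix [0.0011 0.1956 0.1724] yhead -8.18 fixhead -8.19 tz [ 0.005  0.004 -1.   ] F [0.8 5.4 6.1] w 0.123 j [0.2  0.15 1.61 0.   1.38 0.34]
```

The tongue tip has passed the lug faces, so it is inside the notch. Sliding it home.

>>> {"op": "jog_arm", "data": {
  "targets": [
    [-0.003,0,-0.001,0],
    [-0.006,0,-0.001,0],
    [-0.009,0,-0.001,0],
    [-0.012,0,-0.001,0],
    [-0.012,0,-0.001,0]
  ]
}}

```text
time: 16.22
tool_pos: [0.6149, 0.1907, 0.1724]
tool_rot: [0.0, 0.756, 0.655, 0.002]
contact_force: [1.0, 3.7, 6.1]
gripper_width: 0.124
```

>>> {"op": "jog_arm", "data": {
  "targets": [
    [-0.001,0,0,0],
    [-0.002,0,0,0],
    [-0.003,0,0,0],
    [-0.004,0,0,0],
    [-0.004,0,0,0]
  ]
}}

```text
time: 16.63
tool_pos: [0.6145, 0.1902, 0.1728]
tool_rot: [-0.002, 0.755, 0.655, 0.005]
contact_force: [0.8, 14.1, 5.1]
gripper_width: 0.124
```

Run:
```python
from h import *
fpose()
```

```text
t 16.63 world [0.6145 0.1902 0.1728] fix [0.0004 0.1821 0.1728] yhead -8.13 fixhead -8.19 tz [ 0.005  0.009 -1.   ] F [ 0.8 14.1  5.1] w 0.124 j [0.18 0.13 1.63 0.01 1.38 0.32]
```

The plate is home: it stopped at fy 0.182 (expected 0.183) against 14 N. Release, go up, and re-grip the clip bar.

>>> {"op": "jog_arm", "data": {
  "targets": [
    [0,0,0,0],
    [0,0,0,0],
    [0,0,0,0],
    [0,0,-0.02,0],
    [0,0,-0.05,0]
  ],
  "fingers": 0.35
}}

```text
time: 17.05
tool_pos: [0.6105, 0.1848, 0.215]
tool_rot: [-0.002, 0.756, 0.654, -0.005]
contact_force: [0.4, 0.1, -0.0]
gripper_width: 0.35
```

>>> {"op": "jog_arm", "data": {
  "targets": [
    [0,0,-0.035,0],
    [0,0,-0.07,0],
    [0,0,-0.105,0],
    [0,0,-0.12,0],
    [0,0,-0.12,0]
  ]
}}

```text
time: 17.47
tool_pos: [0.615, 0.1858, 0.3456]
tool_rot: [0.002, 0.756, 0.654, 0.003]
contact_force: [-0.7, 0.2, 0.8]
gripper_width: 0.35
```

>>> {"op": "jog_arm", "data": {
  "targets": [
    [-0.02,0.01,0,0],
    [-0.05,0.02,0,0],
    [-0.08,0.03,0,0],
    [-0.08,0.03,0,0],
    [-0.08,0.03,0,0]
  ]
}}

```text
time: 17.88
tool_pos: [0.631, 0.1009, 0.3368]
tool_rot: [-0.002, 0.757, 0.654, -0.002]
contact_force: [0.5, -0.1, -0.2]
gripper_width: 0.349
```

Run:
```python
from h import *
fpose()
snap('scene','s8');snap('top','t8');snap('wrist','w8')
s=cv2.imread('pics/s8_full.png');w=cv2.imread('pics/t8_full.png')
cv2.imwrite('pics/c8.png',np.hstack([cv2.resize(s[200:320,280:400],(500,500),interpolation=cv2.INTER_CUBIC)]))
```

```text
t 17.88 world [0.631  0.1009 0.3368] fix [0.0295 0.096  0.3368] yhead -8.37 fixhead -8.19 tz [-0.005 -0.    -1.   ] F [ 0.5 -0.1 -0.2] w 0.349 j [0.04 0.05 1.44 0.   1.65 0.19]
```

View pics/c8.png

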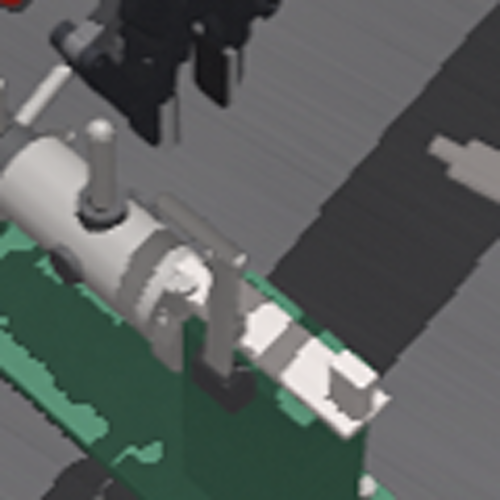

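The plate lies flat with its tongue in the notch, and the clip still stands open. I grip the bar and swing the clip down.

>>> {"op": "jog_arm", "data": {
  "targets": [
    [0.003,0.001,0.03,0],
    [0.003,0.001,0.055,0],
    [0.003,0.001,0.075,0],
    [0.003,0.001,0.085,0],
    [0.003,0.001,0.085,0]
  ]
}}

```text
time: 18.45
tool_pos: [0.6312, 0.1062, 0.2512]
tool_rot: [-0.002, 0.755, 0.655, -0.003]
contact_force: [-0.1, -0.1, 0.2]
gripper_width: 0.345
```

>>> {"op": "jog_arm", "data": {
  "targets": [
    [0,0,0,0],
    [0,0,0,0],
    [0,0,0,0],
    [0,0,0,0],
    [0,0,0,0]
  ],
  "fingers": 0
}}

```text
time: 18.87
tool_pos: [0.6337, 0.1058, 0.257]
tool_rot: [0.0, 0.756, 0.655, 0.001]
contact_force: [-0.5, 2.1, 2.3]
gripper_width: 0.083
```

Run:
```python
from h import *
fpose()
```

```text
t 18.87 world [0.6337 0.1058 0.257 ] fix [0.0314 0.1012 0.257 ] yhead -8.19 fixhead -8.19 tz [ 0.003  0.001 -1.   ] F [-0.5  2.1  2.3] w 0.083 j [0.05 0.08 1.54 0.   1.52 0.19]
```

>>> {"op": "jog_arm", "data": {
  "targets": [
    [0,-0.0097,0.0008,0],
    [0,-0.019,0.0026,0],
    [0,-0.0282,0.0054,0],
    [0,-0.0369,0.009,0],
    [0,-0.0453,0.0135,0]
  ]
}}

```text
time: 19.28
tool_pos: [0.589, 0.1121, 0.2453]
tool_rot: [0.002, 0.756, 0.655, 0.003]
contact_force: [2.1, 1.3, 4.1]
gripper_width: 0.081
```

>>> {"op": "jog_arm", "data": {
  "targets": [
    [0,-0.0079,0.0052,0],
    [0,-0.0152,0.0113,0],
    [0,-0.0219,0.018,0],
    [0,-0.0279,0.0254,0],
    [0,-0.0331,0.0334,0]
  ]
}}

```text
time: 19.7
tool_pos: [0.5552, 0.117, 0.208]
tool_rot: [0.0, 0.756, 0.655, 0.001]
contact_force: [5.1, 3.0, 0.2]
gripper_width: 0.086
```

>>> {"op": "jog_arm", "data": {
  "targets": [
    [0,-0.0044,0.0084,0],
    [0,-0.0079,0.0172,0],
    [0,-0.0105,0.0263,0],
    [0,-0.0119,0.0338,0],
    [0,-0.0122,0.0355,0]
  ]
}}

```text
time: 20.12
tool_pos: [0.5437, 0.1179, 0.1739]
tool_rot: [0.001, 0.756, 0.655, -0.0]
contact_force: [-0.7, 0.5, 14.6]
gripper_width: 0.079
```

>>> {"op": "jog_arm", "data": {
  "targets": [
    [0,0,0.001,0],
    [0,0,0.002,0],
    [0,0,0.003,0],
    [0,0,0.003,0],
    [0,0,0.003,0]
  ]
}}

```text
time: 20.53
tool_pos: [0.5437, 0.1179, 0.1736]
tool_rot: [0.001, 0.756, 0.655, -0.0]
contact_force: [-6.5, -0.4, 18.6]
gripper_width: 0.084
```

Run:
```python
from h import *
fpose()
```

```text
t 20.53 world [0.5437 0.1179 0.1736] fix [-0.0594  0.1004  0.1736] yhead -8.16 fixhead -8.19 tz [ 0.001 -0.001 -1.   ] F [-6.5 -0.4 18.6] w 0.084 j [ 0.08 -0.07  1.83 -0.    1.38  0.22]
```

The clip rests on the plate with 18 N reaction. Release, rise, and move over to the sleeves.

>>> {"op": "jog_arm", "data": {
  "targets": [
    [0,0,-0.001,0],
    [0,0,-0.003,0],
    [0,0,-0.003,0],
    [0,0,-0.03,0],
    [0,0,-0.07,0]
  ],
  "fingers": 0.5
}}

```text
time: 20.95
tool_pos: [0.5392, 0.1176, 0.233]
tool_rot: [-0.004, 0.756, 0.655, -0.006]
contact_force: [0.2, 0.5, 1.2]
gripper_width: 0.502
```

>>> {"op": "jog_arm", "data": {
  "targets": [
    [-0.02,-0.01,-0.04,0],
    [-0.06,-0.02,-0.05,0],
    [-0.1,-0.025,-0.05,0],
    [-0.14,-0.025,-0.05,0],
    [-0.18,-0.025,-0.05,0]
  ]
}}

```text
time: 21.37
tool_pos: [0.4914, -0.0578, 0.2889]
tool_rot: [-0.001, 0.756, 0.655, -0.001]
contact_force: [0.9, -0.0, -0.2]
gripper_width: 0.501
```

>>> {"op": "jog_arm", "data": {
  "targets": [
    [-0.04,0,0,0],
    [-0.08,0,0.01,0],
    [-0.12,0,0.04,0],
    [-0.16,0,0.07,0],
    [-0.2,0,0.1,0]
  ]
}}

```text
time: 21.78
tool_pos: [0.4657, -0.2359, 0.2025]
tool_rot: [-0.001, 0.756, 0.654, -0.0]
contact_force: [0.1, -0.0, -0.4]
gripper_width: 0.499
```

>>> {"op": "jog_arm", "data": {
  "targets": [
    [-0.036,0,0,0],
    [-0.036,0,0,0],
    [-0.036,0,0,0],
    [-0.036,0,0,0],
    [-0.036,0,0,0]
  ]
}}

```text
time: 22.2
tool_pos: [0.4623, -0.2691, 0.2048]
tool_rot: [-0.0, 0.755, 0.655, 0.0]
contact_force: [0.4, 0.4, 0.0]
gripper_width: 0.497
```

Run:
```python
from h import *
import pickle
fpose();c=cams.get_calibration('wrist');snap('wrist','w9'); pickle.dump(c,open('w9.pkl','wb'));snap('scene','s9');snap('top','t9')
s=cv2.imread('pics/s9_full.png');w=cv2.imread('pics/w9_full.png')
cv2.imwrite('pics/c9.png',np.hstack([cv2.resize(s[200:320,280:360],(267,400),interpolation=cv2.INTER_CUBIC),cv2.resize(w,(533,400),interpolation=cv2.INTER_AREA)]))
```

```text
t 22.2 world [ 0.4623 -0.2691  0.2048] fix [-0.0848 -0.2943  0.2048] yhead -8.14 fixhead -8.19 tz [-0.  0. -1.] F [0.4 0.4 0. ] w 0.497 j [-0.67 -0.15  1.85  0.    1.44 -0.52]
```

View pics/c9.png

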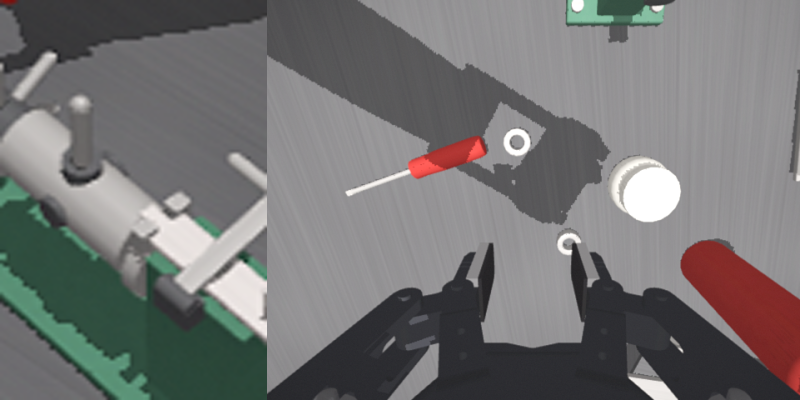

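The tongue sits between the lugs with the clip shut on the plate. Two sleeves are visible, at wrist (300,170) and (361,292); refining their centres.

```bash
cat > ring.py <<'E'
from fit import *
def ring(img,uv,r=22):
    u,v=map(int,uv);a=img[v-r:v+r,u-r:u+r].astype(np.int32)
    m=((a.min(2)>150)).astype(np.uint8)
    n,l,st,ce=cv2.connectedComponentsWithStats(m)
    k=1+np.argmax([s[4] for s in st[1:]])
    cn,_=cv2.findContours((l==k).astype(np.uint8),cv2.RETR_EXTERNAL,cv2.CHAIN_APPROX_NONE)
    cn=max(cn,key=cv2.contourArea);e=cv2.fitEllipse(cn)
    return (e[0][0]+u-r,e[0][1]+v-r),e[1],st[k][4]
E
python3 - <<'E'
from ring import *
import pickle
c=pickle.load(open('w9.pkl','rb'));w=cv2.imread('pics/w9_full.png');t=cv2.imread('pics/top0_full.png');s=cv2.imread('pics/scene0_full.png')
for n,a,b,d in [('A',(300,170),T(563,320),S(249,99)),('B',(361,292),T(736,265),S(75,51))]:
    e=ring(w,a);q=ring(t,b,10);g=ring(s,d,12);print(n,e,q,g)
    print(' wrist',atz(c,e[0],.014),'top',atz(ct,q[0],.014),'tri w+s',tri([(c,e[0]),(cs,g[0])]),'tri w+t',tri([(c,e[0]),(ct,q[0])])[0])
E
```

```text
A ((298.52356147766113, 171.73054122924805), (31.98981285095215, 38.0128059387207), np.int32(707)) ((407.76663970947266, 288.76663970947266), (12.21450138092041, 12.592370986938477), np.int32(106)) ((269.9895906448364, 206.14121055603027), (8.110151290893555, 10.881275177001953), np.int32(58))
 wrist [ 0.44909263 -0.22660561  0.014     ] top [ 0.44866698 -0.22617967  0.014     ] tri w+s (array([ 0.44859111, -0.22747939,  0.00603808]), np.float64(0.00010840797821516864)) tri w+t [ 0.44878773 -0.22701273  0.01012553]
B ((357.1797637939453, 289.0673599243164), (36.647640228271484, 50.815338134765625), np.int32(979)) ((463.82652473449707, 270.6995038986206), (12.076715469360352, 12.3096284866333), np.int32(100)) ((220.5880765914917, 193.10938549041748), (7.833547115325928, 10.765295028686523), np.int32(53))
 wrist [ 0.49167006 -0.35783463  0.014     ] top [ 0.49520824 -0.36354756  0.014     ] tri w+s (array([ 0.4931304 , -0.36587131,  0.00239249]), np.float64(0.00220875864146783)) tri w+t [ 0.49541727 -0.37452997 -0.01949392]
```

>>> {"op": "jog_arm", "data": {
  "targets": [
    [0.01,-0.004,0,7],
    [0.02,-0.008,0,14],
    [0.03,-0.012,0,21],
    [0.04,-0.019,0,28],
    [0.04,-0.019,0,35]
  ]
}}

```text
time: 22.77
tool_pos: [0.4488, -0.2256, 0.2051]
tool_rot: [-0.0, 0.918, 0.396, 0.0]
contact_force: [0.3, 0.6, 0.6]
gripper_width: 0.499
```

>>> {"op": "jog_arm", "data": {
  "targets": [
    [0,0,0,7],
    [0,0,0,14],
    [0,0,0,21],
    [0,0,0,27],
    [0,0,0,27]
  ]
}}

```text
time: 23.18
tool_pos: [0.4493, -0.2272, 0.2052]
tool_rot: [0.0, 0.985, 0.172, 0.0]
contact_force: [-0.4, 0.4, 0.1]
gripper_width: 0.503
```

Run:
```python
from ring import *
import pickle
fpose();c=cams.get_calibration('wrist');snap('wrist','w10'); pickle.dump(c,open('w10.pkl','wb'))
w=cv2.imread('pics/w10_full.png')
for q in ([.449,-.2266,.014],[.495,-.3635,.014]):
    u=proj(c,q)[0];print('pred',u)
    try:
        e=ring(w,u,24);print(e,atz(c,e[0],.014))
    except Exception as x: print(x)
```

```text
t 23.18 world [ 0.4493 -0.2272  0.2052] fix [-0.1036 -0.2546  0.2052] yhead -70.22 fixhead -8.19 tz [ 0.001 -0.    -1.   ] F [-0.4  0.4  0.1] w 0.503 j [-0.62 -0.23  1.92  0.    1.45  0.61]
pred [316.98652344 213.29983619]
((316.53607177734375, 211.3791847229004), (28.278226852416992, 29.617971420288086), np.int32(436)) [ 0.45069233 -0.22551524  0.014     ]
pred [461.11513594 216.40330041]
((463.0648937225342, 217.7714958190918), (44.438438415527344, 46.78683090209961), np.int32(1199)) [ 0.49439933 -0.36598526  0.014     ]
```

>>> {"op": "jog_arm", "data": {
  "targets": [
    [0,0,0.04,0],
    [0,0,0.08,0],
    [0,0,0.12,0],
    [0,0,0.15,0],
    [0,0,0.17,0]
  ],
  "fingers": 0.6
}}

```text
time: 23.65
tool_pos: [0.4471, -0.226, 0.0311]
tool_rot: [-0.002, 0.985, 0.174, -0.002]
contact_force: [-0.7, -0.0, -0.6]
gripper_width: 0.6
```

>>> {"op": "jog_arm", "data": {
  "targets": [
    [0,0,0.01,0],
    [0,0,0.02,0],
    [0,0,0.028,0],
    [0,0,0.032,0],
    [0,0,0.032,0]
  ]
}}

```text
time: 24.07
tool_pos: [0.4494, -0.228, 0.003]
tool_rot: [0.0, 0.985, 0.172, 0.0]
contact_force: [0.2, -0.1, -0.1]
gripper_width: 0.595
```

>>> {"op": "jog_arm", "data": {
  "targets": [
    [0,0,0,0],
    [0,0,0,0],
    [0,0,0,0],
    [0,0,0,0],
    [0,0,0,0]
  ],
  "fingers": 0
}}

```text
time: 24.48
tool_pos: [0.45, -0.2284, 0.0045]
tool_rot: [0.001, 0.985, 0.172, 0.001]
contact_force: [-1.1, 1.3, 6.0]
gripper_width: 0.342
```

>>> {"op": "jog_arm", "data": {
  "targets": [
    [0,0,-0.01,0],
    [0,0,-0.02,0],
    [0,0,-0.03,0],
    [0,0,-0.04,0],
    [0,0,-0.05,0]
  ]
}}

```text
time: 24.9
tool_pos: [0.4493, -0.228, 0.0543]
tool_rot: [0.0, 0.985, 0.172, 0.0]
contact_force: [-0.1, -0.3, -0.8]
gripper_width: 0.342
```

Run:
```python
from ring import *
import pickle
fpose();c=cams.get_calibration('wrist');snap('wrist','w11',None,1.25);pickle.dump(c,open('w11.pkl','wb'))
```

```text
t 24.9 world [ 0.4493 -0.228   0.0543] fix [-0.1035 -0.2555  0.0543] yhead -70.2 fixhead -8.19 tz [ 0.001 -0.001 -1.   ] F [-0.1 -0.3 -0.8] w 0.342 j [-0.62 -0.06  2.03 -0.    1.16  0.61]
```

View pics/w11.png

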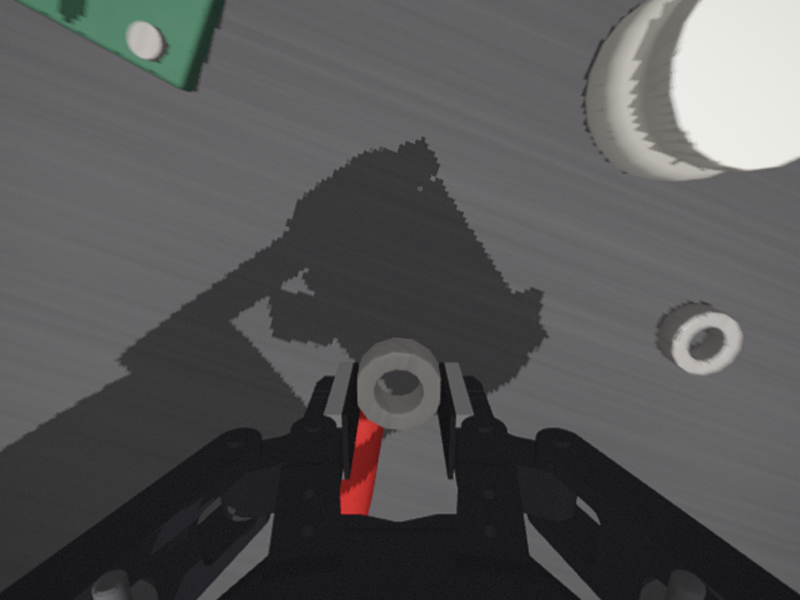

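Sleeve A is held, with its top-face centre at view (400,390). B is at view (707,340) and the pot at upper right is untouched. Compute the in-hand offset.

Run:
```python
from ring import *
import pickle
c=pickle.load(open('w11.pkl','rb'))
P=atz(c,(400/1.25,390/1.25),.0638);print('held',P,'tool off',totool(P-np.array(manip.state()['tool_pos'])))
# predicted image of ring if offset 0 / bore
for z in (.0638,.0498): print(z,(proj(c,[[.4493,-.228,z]])*1.25))
print('B',atz(c,(707/1.25,340/1.25),.014))
print('seat world',F(p,[0,0,.159]), 'delta tool to stud', totool(F(p,[0,0,.28])[0]-np.array(manip.state()['tool_pos'])))
```

```text
held [ 0.45198294 -0.2288567   0.0638    ] tool off [ 0.00129949  0.00043952 -0.00731142]
0.0638 [[395.11475076 395.64478496]]
0.0498 [[395.36633414 376.85957714]]
B [ 0.49835756 -0.36349692  0.014     ]
seat world [[0.5881736  0.01008232 0.159     ]] delta tool to stud [ 0.21097262 -0.17739474 -0.22363142]
```

>>> {"op": "jog_arm", "data": {
  "targets": [
    [0,0,-0.04,0],
    [0,0,-0.08,0],
    [0,0,-0.12,0],
    [0,0,-0.16,0],
    [0,0,-0.2,0]
  ]
}}

```text
time: 25.37
tool_pos: [0.4486, -0.2275, 0.2551]
tool_rot: [0.0, 0.985, 0.172, 0.0]
contact_force: [0.8, -0.8, -1.0]
gripper_width: 0.344
```

>>> {"op": "jog_arm", "data": {
  "targets": [
    [0.028,-0.028,0,0],
    [0.056,-0.056,0,0],
    [0.084,-0.084,0,0],
    [0.112,-0.112,0,0],
    [0.138,-0.139,0,0]
  ]
}}

```text
time: 25.78
tool_pos: [0.5323, -0.0484, 0.2534]
tool_rot: [0.0, 0.985, 0.172, 0.0]
contact_force: [0.7, -0.0, -1.5]
gripper_width: 0.339
```

>>> {"op": "jog_arm", "data": {
  "targets": [
    [0.02,-0.02,0,0],
    [0.038,-0.038,0,0],
    [0.038,-0.038,0,0],
    [0.038,-0.038,0,0],
    [0.038,-0.038,0,0]
  ]
}}

```text
time: 26.2
tool_pos: [0.5544, -0.002, 0.2528]
tool_rot: [0.0, 0.985, 0.172, -0.0]
contact_force: [0.1, -0.2, 0.4]
gripper_width: 0.342
```

Run:
```python
from ring import *
import pickle
fpose();c=cams.get_calibration('wrist');snap('wrist','w12');pickle.dump(c,open('w12.pkl','wb'))
w=cv2.imread('pics/w12_full.png')
print('stud top pred',proj(c,F(p,[[0,0,.214],[0,0,.159]])))
cv2.imwrite('pics/c12.png',cv2.resize(w[200:400,220:420],(600,600),interpolation=cv2.INTER_CUBIC))
```

```text
t 26.2 world [ 0.5544 -0.002   0.2528] fix [-0.0317 -0.0168  0.2528] yhead -70.2 fixhead -8.19 tz [-0. -0. -1.] F [ 0.1 -0.2  0.4] w 0.342 j [-0.14 -0.13  1.75 -0.    1.52  1.09]
stud top pred [[316.82405927 212.17309831]
 [317.25922847 194.41123127]]
```

View pics/c12.png

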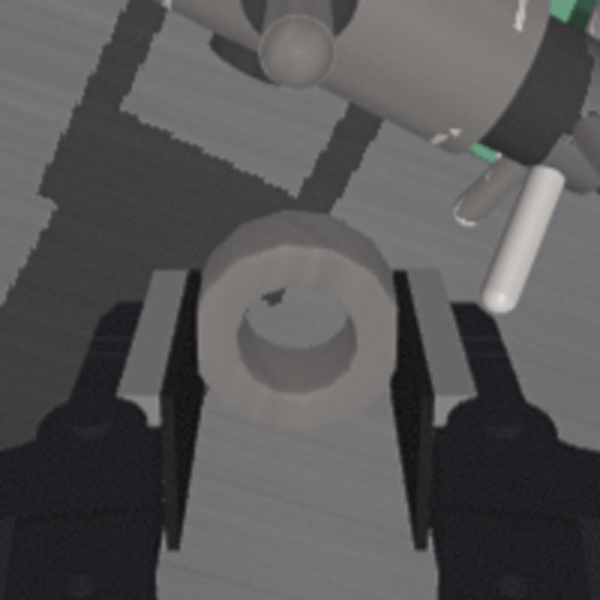

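Run:
```python
from ring import *
import pickle
c=pickle.load(open('w12.pkl','rb'));tp=np.array([.5544,-.002,.2528])
a=atz(c,(318.7,216.3),.214);b=atz(c,(319.2,312.3),.2623)
print('stud',a,'sleeve',b,'sleeve off',totool(b-tp),'stud fix err',a-F(p,[0,0,.214])[0],'move',totool(a-b))
```

```text
stud [0.58635817 0.00834497 0.214     ] sleeve [ 0.55686038 -0.00255272  0.2623    ] sleeve off [ 0.00212617  0.00135439 -0.00950021] stud fix err [-0.00181543 -0.00173735  0.        ] move [ 0.03145896 -0.0003033   0.0482909 ]
```

>>> {"op": "jog_arm", "data": {
  "targets": [
    [0.01,0,0,0],
    [0.02,0,0,0],
    [0.0315,-0.0003,0,0],
    [0.0315,-0.0003,0,0],
    [0.0315,-0.0003,0,0]
  ]
}}

```text
time: 26.67
tool_pos: [0.5847, 0.009, 0.2526]
tool_rot: [-0.0, 0.985, 0.172, -0.0]
contact_force: [0.1, 0.0, -1.3]
gripper_width: 0.341
```

>>> {"op": "jog_arm", "data": {
  "targets": [
    [0,0,0.008,0],
    [0,0,0.016,0],
    [0,0,0.024,0],
    [0,0,0.032,0],
    [0,0,0.034,0]
  ]
}}

```text
time: 27.08
tool_pos: [0.5831, 0.0093, 0.2161]
tool_rot: [-0.0, 0.985, 0.172, -0.002]
contact_force: [-0.2, -0.6, -0.6]
gripper_width: 0.339
```

>>> {"op": "jog_arm", "data": {
  "targets": [
    [0,0,0.003,0],
    [0,0,0.006,0],
    [0,0,0.009,0],
    [0,0,0.012,0],
    [0,0,0.012,0]
  ]
}}

```text
time: 27.5
tool_pos: [0.5839, 0.0093, 0.2061]
tool_rot: [-0.0, 0.985, 0.172, -0.0]
contact_force: [0.1, 0.0, 0.1]
gripper_width: 0.339
```

Run:
```python
from h import *
fpose()
print(manip.state()['ft_torque'])
```

```text
t 27.5 world [0.5839 0.0093 0.2061] fix [-0.0041 -0.0013  0.2061] yhead -70.2 fixhead -8.19 tz [-0.001  0.    -1.   ] F [0.1 0.  0.1] w 0.339 j [-0.11 -0.03  1.74  0.    1.43  1.11]
[ 0.00416797  0.01268696 -0.01970048]
```

No contact at 20 mm below the stud top, so the sleeve is threaded on. Lower to the seat and release.

>>> {"op": "jog_arm", "data": {
  "targets": [
    [0,0,0.009,0],
    [0,0,0.018,0],
    [0,0,0.027,0],
    [0,0,0.036,0],
    [0,0,0.04,0]
  ]
}}

```text
time: 27.92
tool_pos: [0.584, 0.0093, 0.1649]
tool_rot: [-0.0, 0.985, 0.172, -0.0]
contact_force: [1.8, -0.3, -0.6]
gripper_width: 0.336
```

>>> {"op": "jog_arm", "data": {
  "targets": [
    [0,0,0.001,0],
    [0,0,0.002,0],
    [0,0,0.002,0],
    [0,0,0.002,0],
    [0,0,0.002,0]
  ]
}}

```text
time: 28.33
tool_pos: [0.5842, 0.0093, 0.1651]
tool_rot: [0.0, 0.985, 0.172, 0.0]
contact_force: [1.0, -0.1, -0.9]
gripper_width: 0.344
```

>>> {"op": "jog_arm", "data": {
  "targets": [
    [0,0,0,0],
    [0,0,0,0],
    [0,0,0,0],
    [0,0,0,0],
    [0,0,-0.02,0]
  ],
  "fingers": 0.6
}}

```text
time: 28.75
tool_pos: [0.5816, 0.0095, 0.1804]
tool_rot: [-0.001, 0.985, 0.172, -0.004]
contact_force: [-0.2, 0.0, -0.7]
gripper_width: 0.599
```

>>> {"op": "jog_arm", "data": {
  "targets": [
    [0,0,-0.03,0],
    [0,0,-0.06,0],
    [0,0,-0.09,0],
    [0,0,-0.09,0],
    [0,0,-0.09,0]
  ]
}}

```text
time: 29.17
tool_pos: [0.5855, 0.0091, 0.2781]
tool_rot: [0.001, 0.985, 0.172, 0.003]
contact_force: [-0.4, -0.7, -0.9]
gripper_width: 0.6
```

Run:
```python
from ring import *
import pickle
fpose();snap('scene','s13');c=cams.get_calibration('wrist');snap('wrist','w13');pickle.dump(c,open('w13.pkl','wb'));snap('top','t13')
t=cv2.imread('pics/t13_full.png')
e=ring(t,T(736,265),12);print('B now?',e,atz(ct,e[0],.014))
P=np.array([.495,-.3635,.2]);print('to B',totool(P-np.array(manip.state()['tool_pos'])))
print('on stud pred px',proj(c,F(p,[[0,0,.173],[0,0,.159]])),proj(cs,F(p,[[0,0,.173],[0,0,.159],[0,0,.187]])))
s=cv2.imread('pics/s13_full.png');w=cv2.imread('pics/w13_full.png')
cv2.imwrite('pics/c13.png',np.hstack([cv2.resize(s[190:290,260:360],(400,400),interpolation=cv2.INTER_CUBIC),cv2.resize(w[160:400,220:420],(333,400),interpolation=cv2.INTER_CUBIC)]))
```

```text
t 29.17 world [0.5855 0.0091 0.2781] fix [-0.0025 -0.0013  0.2781] yhead -70.2 fixhead -8.19 tz [ 0.006 -0.001 -1.   ] F [-0.4 -0.7 -0.9] w 0.6 j [-0.11 -0.07  1.66 -0.    1.55  1.11]
B now? ((463.77604389190674, 270.77604389190674), (11.902145385742188, 12.250761032104492), np.int32(98)) [ 0.49501912 -0.36342061  0.014     ]
to B [-0.20939143  0.32089669  0.07324149]
on stud pred px [[317.79154115 235.26660514]
 [317.83400394 230.16659145]] [[304.04683877 242.86999105]
 [304.23935128 246.77457204]
 [303.85117394 238.89859697]]
```

View pics/c13.png

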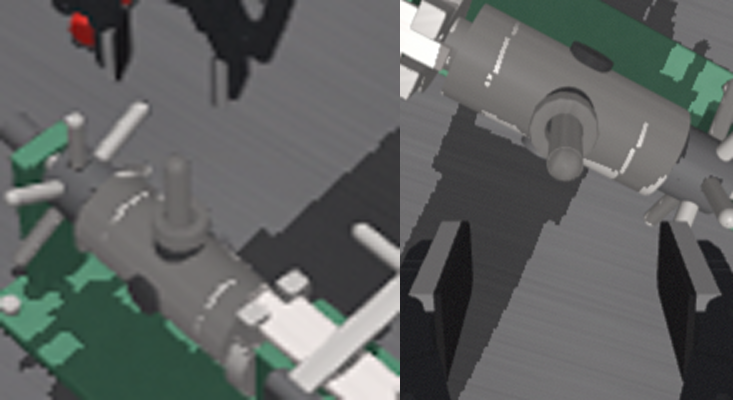

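The sleeve sits at the foot of the stud, and B has not moved. I've used my 16 views, so from here I check numerically. Going to B.

>>> {"op": "jog_arm", "data": {
  "targets": [
    [-0.02,0.032,0,0],
    [-0.04,0.064,0,0],
    [-0.06,0.096,0,0],
    [-0.08,0.128,0,0],
    [-0.1,0.16,0,0]
  ]
}}

```text
time: 29.73
tool_pos: [0.543, -0.1763, 0.2727]
tool_rot: [-0.001, 0.985, 0.172, -0.001]
contact_force: [1.0, 0.0, -0.5]
gripper_width: 0.599
```

>>> {"op": "jog_arm", "data": {
  "targets": [
    [-0.02,0.032,0,0],
    [-0.04,0.064,0.01,0],
    [-0.06,0.096,0.03,0],
    [-0.08,0.128,0.05,0],
    [-0.1,0.15,0.07,0]
  ]
}}

```text
time: 30.15
tool_pos: [0.5, -0.3521, 0.2025]
tool_rot: [-0.0, 0.985, 0.172, -0.0]
contact_force: [0.1, 0.0, -0.2]
gripper_width: 0.597
```

>>> {"op": "jog_arm", "data": {
  "targets": [
    [-0.009,0.011,0.005,0],
    [-0.009,0.011,0.005,0],
    [-0.009,0.011,0.005,0],
    [-0.009,0.011,0.005,0],
    [-0.009,0.011,0.005,0]
  ]
}}

```text
time: 30.57
tool_pos: [0.4974, -0.3626, 0.2011]
tool_rot: [0.001, 0.985, 0.173, 0.001]
contact_force: [-0.3, 0.4, -0.1]
gripper_width: 0.6
```

Run:
```python
from ring import *
fpose();c=cams.get_calibration('wrist');snap('wrist','w14');w=cv2.imread('pics/w14_full.png')
s=manip.state();u=proj(c,[.495,-.3635,.014])[0]
for r in (26,34):
    e=ring(w,u,r);P=atz(c,e[0],.014);print(u,e,P,totool(P-np.array(s['tool_pos'])))
```

```text
t 30.57 world [ 0.4974 -0.3626  0.2011] fix [-0.0368 -0.3818  0.2011] yhead -70.1 fixhead -8.19 tz [ 0.002 -0.001 -1.   ] F [-0.3  0.4 -0.1] w 0.6 j [-0.75  0.05  1.67  0.    1.42  0.47]Traceback (most recent call last):
  File "<stdin>", line 5, in <module>
  File "ring.py", line 6, in ring
    k=1+np.argmax([s[4] for s in st[1:]])
        ~~~~~~~~~^^^^^^^^^^^^^^^^^^^^^^^^
    return _wrapfunc(a, 'argmax', axis=axis, out=out, **kwds)
    return _wrapit(obj, method, *args, **kwds)
    result = getattr(arr, method)(*args, **kwds)
ValueError: attempt to get argmax of an empty sequence
```

Run:
```python
from ring import *
w=cv2.imread('pics/w14_full.png');c=cams.get_calibration('wrist');u=proj(c,[.495,-.3635,.014])[0];print(u)
x,y=map(int,u);a=w[y-36:y+36:2,x-40:x+40:2].min(2)
for r in a: print(' '.join(f'{v:3d}' for v in r))
```

```text
[317.40255599 216.78487033]
131 129 123  83  73  75  72  72  73  74  74  76  78  79  77  78  77  77  77  75  77  76  75  75  75  76  75  74  76  76  77  78  74  74  73  72  72  74  75  75
131 131 132 124  73  75  74  76  73  73  73  73  74  77  76  75  77  78  75  76  74  78  75  75  75  77  75  73  75  74  74  76  77  78  78  75  75  71  73  73
128 130 129 128  79  75  78  74  76  77  75  73  74  71  74  74  76  76  77  77  78  78  77  77  76  76  75  77  74  75  75  74  73  75  75  78  75  78  75  73
 74 123 127 129  99  74  74  77  78  76  76  75  75  74  73  73  74  73  77  74  77  78  77  76  78  77  76  77  76  77  76  75  76  77  75  74  74  77  78  75
 77 129 132 130  84  73  76  74  75  74  74  78  74  77  76  76  75  74  73  74  74  76  77  78  77  75  74  77  75  78  76  77  76  74  75  76  76  73  71  75
 75  74  92 121  74  76  75  74  74  75  73  72  74  75  76  75  75  76  76  76  74  73  74  75  76  76  78  75  78  78  77  77  76  75  76  75  76  76  75  73
 73  75  75  76  72  74  74  74  76  74  73  73  74  73  73  76  75  77  76  75  76  76  76  74  74  73  74  77 
[... 3987 characters left out ...]
  79  75  74  76  76  77  77  77  78  76  76  78  76  82 121
129 129 128 129 128 129 127 127 125  74  73  72  73  74  74  75  74  72  75  74  75  77  74  76  74  77  75  76  78  77  78  76  77  78  77  75  87 125 135 135
127 128 128 131 131 130  83  72  73  72  77  77  73  74  73  73  75  74  75  76  74  73  75  75  74  73  74  73  78  75  76  76  75  81  85 124 136 136 135 133
127 127 128 130 125  92  78  73  74  74  72  71  76  75  75  76  76  75  72  72  74  75  78  78 118 125 127 123  80 118 121  78 122 133 133 133 132 133 132 134
129 127 125  90  72  72  74  74  74  75  74  74  72  72  72  76  78  74  77  75  73  72 126 130 132 131 133 133 132 132 132 132 133 132 132 133 133 133 132 133
```

Run:
```python
from ring import *
c=cams.get_calibration('wrist');P=atz(c,(318.4,215.2),.014);print(P,totool(P-np.array(manip.state()['tool_pos'])))
```

```text
[ 0.49684847 -0.36387968  0.014     ] [-0.00120182  0.0006731   0.18719434]
```

B is right under the tool, with about 1 mm offset. Descend and grip.

>>> {"op": "jog_arm", "data": {
  "targets": [
    [-0.001,0,0.04,0],
    [-0.001,0,0.08,0],
    [-0.001,0,0.12,0],
    [-0.001,0,0.15,0],
    [-0.001,0,0.167,0]
  ]
}}

```text
time: 31.03
tool_pos: [0.4941, -0.361, 0.0289]
tool_rot: [-0.002, 0.985, 0.173, -0.002]
contact_force: [-0.5, 0.7, -1.0]
gripper_width: 0.599
```

>>> {"op": "jog_arm", "data": {
  "targets": [
    [0,0,0.01,0],
    [0,0,0.02,0],
    [0,0,0.028,0],
    [0,0,0.031,0],
    [0,0,0.031,0]
  ]
}}

```text
time: 31.45
tool_pos: [0.4958, -0.364, 0.0022]
tool_rot: [0.0, 0.985, 0.172, 0.0]
contact_force: [0.5, -0.1, -0.9]
gripper_width: 0.599
```

>>> {"op": "jog_arm", "data": {
  "targets": [
    [0,0,0,0],
    [0,0,0,0],
    [0,0,0,0],
    [0,0,0,0],
    [0,0,0,0]
  ],
  "fingers": 0
}}

```text
time: 31.87
tool_pos: [0.4963, -0.3648, 0.0036]
tool_rot: [0.001, 0.985, 0.172, 0.001]
contact_force: [-0.4, 0.9, 5.6]
gripper_width: 0.339
```

>>> {"op": "jog_arm", "data": {
  "targets": [
    [0,0,-0.03,0],
    [0,0,-0.06,0],
    [0,0,-0.1,0],
    [0,0,-0.14,0],
    [0,0,-0.18,0]
  ]
}}

```text
time: 32.28
tool_pos: [0.4949, -0.3636, 0.1833]
tool_rot: [-0.0, 0.985, 0.172, -0.0]
contact_force: [1.8, -0.9, -0.0]
gripper_width: 0.344
```

>>> {"op": "jog_arm", "data": {
  "targets": [
    [0,0,-0.04,0],
    [0,0,-0.075,0],
    [0,0,-0.075,0],
    [0,0,-0.075,0],
    [0,0,-0.075,0]
  ]
}}

```text
time: 32.7
tool_pos: [0.495, -0.3637, 0.2561]
tool_rot: [-0.0, 0.985, 0.172, -0.0]
contact_force: [-0.1, 0.0, -2.0]
gripper_width: 0.342
```

Run:
```python
from ring import *
fpose()
print(totool(np.array([.5533,-.0025,.2600])-np.array(manip.state()['tool_pos'])))
```

```text
t 32.7 world [ 0.495  -0.3637  0.2561] fix [-0.0389 -0.3832  0.2561] yhead -70.21 fixhead -8.19 tz [-0.001  0.    -1.   ] F [-0.1  0.  -2. ] w 0.342 j [-0.75  0.01  1.61 -0.    1.52  0.47]
[ 0.17710869 -0.32011871 -0.00376806]
```

>>> {"op": "jog_arm", "data": {
  "targets": [
    [0.02,-0.035,0,0],
    [0.038,-0.07,0,0],
    [0.056,-0.105,0,0],
    [0.076,-0.14,0,0],
    [0.095,-0.175,0,0]
  ]
}}

```text
time: 33.12
tool_pos: [0.5242, -0.1649, 0.2535]
tool_rot: [-0.001, 0.985, 0.172, -0.002]
contact_force: [1.1, 0.3, -1.0]
gripper_width: 0.34
```

>>> {"op": "jog_arm", "data": {
  "targets": [
    [0.02,-0.035,0,0],
    [0.04,-0.07,0,0],
    [0.06,-0.105,0,0],
    [0.075,-0.13,0,0],
    [0.083,-0.145,0,0]
  ]
}}

```text
time: 33.53
tool_pos: [0.5533, 0.0009, 0.2535]
tool_rot: [-0.001, 0.985, 0.173, -0.002]
contact_force: [-1.6, -0.2, -0.6]
gripper_width: 0.337
```

>>> {"op": "jog_arm", "data": {
  "targets": [
    [0,0,0.003,0],
    [0,0,0.003,0],
    [0,0,0.003,0],
    [0,0,0.003,0],
    [0,0,0.003,0]
  ]
}}

```text
time: 33.95
tool_pos: [0.5542, -0.0036, 0.2533]
tool_rot: [-0.0, 0.985, 0.171, -0.0]
contact_force: [-0.5, 0.2, -0.1]
gripper_width: 0.341
```

Run:
```python
from ring import *
fpose();c=cams.get_calibration('wrist');snap('wrist','w15')
w=cv2.imread('pics/w15_full.png',0);o=cv2.imread('pics/w12_full.png',0)
def sub(m,k):
    y,x=k
    d=lambda a,b,c_:(a-c_)/(2*(a-2*b+c_))
    return x+d(m[y,x-1],m[y,x],m[y,x+1]),y+d(m[y-1,x],m[y,x],m[y+1,x])
for n,(x0,y0,x1,y1) in {'sleeve':(288,272,352,344),'dome':(303,203,334,230)}.items():
    r=cv2.matchTemplate(w[y0-20:y1+20,x0-20:x1+20],o[y0:y1,x0:x1],cv2.TM_CCOEFF_NORMED)
    k=np.unravel_index(r.argmax(),r.shape);s=sub(r,k);print(n,'shift',s[0]-20,s[1]-20,r.max())
```

```text
t 33.95 world [ 0.5542 -0.0036  0.2533] fix [-0.0317 -0.0184  0.2533] yhead -70.3 fixhead -8.19 tz [-0.001 -0.    -1.   ] F [-0.5  0.2 -0.1] w 0.341 j [-0.14 -0.13  1.75 -0.    1.52  1.09]
sleeve shift 0.04874802753329277 1.4472865462303162 0.9670474
dome shift -2.8266077488660812 -1.4871163368225098 0.57344705
```

The template shift agrees with the pose difference, so the alignment move is (+0.0327, −0.0017). Lowering with a check.

>>> {"op": "jog_arm", "data": {
  "targets": [
    [0.01,-0.001,0,0],
    [0.02,-0.0017,0,0],
    [0.0327,-0.0017,0,0],
    [0.0327,-0.0017,0,0],
    [0.0327,-0.0017,0,0]
  ]
}}

```text
time: 34.42
tool_pos: [0.5853, 0.0104, 0.2537]
tool_rot: [-0.0, 0.985, 0.172, -0.0]
contact_force: [0.4, 0.5, -1.0]
gripper_width: 0.345
```

>>> {"op": "jog_arm", "data": {
  "targets": [
    [0,0,0.008,0],
    [0,0,0.016,0],
    [0,0,0.024,0],
    [0,0,0.032,0],
    [0,0,0.034,0]
  ]
}}

```text
time: 34.83
tool_pos: [0.5835, 0.01, 0.2172]
tool_rot: [-0.0, 0.985, 0.172, -0.002]
contact_force: [-0.2, -1.0, -0.1]
gripper_width: 0.342
```

>>> {"op": "jog_arm", "data": {
  "targets": [
    [0,0,0.003,0],
    [0,0,0.006,0],
    [0,0,0.009,0],
    [0,0,0.012,0],
    [0,0,0.012,0]
  ]
}}

```text
time: 35.25
tool_pos: [0.5843, 0.0102, 0.2071]
tool_rot: [-0.0, 0.985, 0.172, -0.0]
contact_force: [0.2, -0.3, -0.6]
gripper_width: 0.341
```

Run:
```python
from h import *
fpose()
```

```text
t 35.25 world [0.5843 0.0102 0.2071] fix [-0.0038 -0.0004  0.2071] yhead -70.2 fixhead -8.19 tz [-0.001  0.    -1.   ] F [ 0.2 -0.3 -0.6] w 0.341 j [-0.11 -0.03  1.73  0.    1.44  1.12]
```

>>> {"op": "jog_arm", "data": {
  "targets": [
    [0,0,0.008,0],
    [0,0,0.016,0],
    [0,0,0.022,0],
    [0,0,0.027,0],
    [0,0,0.029,0]
  ]
}}

```text
time: 35.67
tool_pos: [0.5844, 0.01, 0.1776]
tool_rot: [0.0, 0.985, 0.172, -0.0]
contact_force: [0.2, -0.6, 0.5]
gripper_width: 0.348
```

>>> {"op": "jog_arm", "data": {
  "targets": [
    [0,0,0.001,0],
    [0,0,0.001,0],
    [0,0,0.001,0],
    [0,0,0.001,0],
    [0,0,0.001,0]
  ]
}}

```text
time: 36.08
tool_pos: [0.5847, 0.0102, 0.1779]
tool_rot: [0.0, 0.985, 0.172, 0.0]
contact_force: [-0.0, -1.2, -1.2]
gripper_width: 0.344
```

>>> {"op": "jog_arm", "data": {
  "targets": [
    [0,0,0,0],
    [0,0,0,0],
    [0,0,0,0],
    [0,0,0,0],
    [0,0,-0.02,0]
  ],
  "fingers": 0.6
}}

```text
time: 36.5
tool_pos: [0.582, 0.0105, 0.1934]
tool_rot: [-0.001, 0.985, 0.172, -0.004]
contact_force: [-0.0, 0.2, -0.9]
gripper_width: 0.601
```

>>> {"op": "jog_arm", "data": {
  "targets": [
    [0,0,-0.03,0],
    [0,0,-0.06,0],
    [0,0,-0.09,0],
    [-0.03,0,-0.09,0],
    [-0.06,0,-0.09,0]
  ]
}}

```text
time: 36.92
tool_pos: [0.5293, -0.0102, 0.2911]
tool_rot: [0.001, 0.985, 0.173, 0.002]
contact_force: [-1.0, 0.8, -0.1]
gripper_width: 0.601
```

>>> {"op": "jog_arm", "data": {
  "targets": [
    [-0.04,0,0,0],
    [-0.08,0.02,0,0],
    [-0.11,0.05,0,0],
    [-0.11,0.08,0,0],
    [-0.11,0.08,0,0]
  ]
}}

```text
time: 37.33
tool_pos: [0.4512, -0.1266, 0.2881]
tool_rot: [0.001, 0.986, 0.169, 0.0]
contact_force: [-0.1, -0.1, 0.6]
gripper_width: 0.6
```

Run:
```python
from ring import *
fpose();snap('scene','s16');snap('top','t16')
print('scene stack px: seat159,173,187,187+stud',proj(cs,F(p,[[0,0,.159],[0,0,.173],[0,0,.187],[0,0,.221]])).round(1).tolist())
g=cv2.imread('pics/s16_full.png',0)
print('new');a=g[222:258,290:320]
for i,r in enumerate(a): print(222+i,' '.join(f'{v:3d}' for v in r))
o=cv2.imread('pics/s13_full.png',0)
# bystander/other change check vs first frames
for n,f in (('top0','t16'),('scene0','s16')):
    d=cv2.absdiff(cv2.imread(f'pics/{n}_full.png'),cv2.imread(f'pics/{f}_full.png')).max(2)
    print(n,[(k,int((d[y-8:y+8,x-8:x+8]>60).sum())) for k,(x,y) in ({'bearing':(174,225),'pot':(440,232),'driver':(410,320),'wrench':(190,325),'blade':(361,148),'orange':(226,152),'spray':(505,188),'plate2':(258,335),'plate3':(112,305),'A':(408,289),'B':(464,271)} if n=='top0' else {'bearing':(423,360),'pot':(213,220),'driver':(290,185),'wrench':(465,284),'spray':(148,200),'plate2':(407,245),'plate3':(520,335)}).items()])
# any unaccounted ring-like bits in top
t=cv2.imread('pics/t16_full.png');m=(t.min(2)>150).astype(np.uint8)
nn,l,st,ce=cv2.connectedComponentsWithStats(m)
print([(tuple(ce[i].round()),int(st[i][4])) for i in range(1,nn) if 50<st[i][4]<200])
```

```text
t 37.33 world [ 0.4512 -0.1266  0.2881] fix [-0.1161 -0.1548  0.2881] yhead -70.51 fixhead -8.19 tz [ 0.001 -0.002 -1.   ] F [-0.1 -0.1  0.6] w 0.6 j [-0.43 -0.36  1.89 -0.    1.61  0.8 ]
scene stack px: seat159,173,187,187+stud [[304.2, 246.8], [304.0, 242.9], [303.9, 238.9], [303.4, 229.0]]
new
222 195 181 146  89  55  53  54  53  79 110 107 106 106 105 104 105 105 106 106 105 105 107 108 107 106 105 106 107 109 108
223 187 154 108  55  55  57  58  56  57  82 110 109 107 106 106 106 105 105 106 107 107 106 107 108 108 107 107 106 107 107
224 161 120  65  54  55  57  57  57  56  57  63  83 111 109 107 106 105 106 105 106 106 107 106 106 107 108 109 108 108 106
225 129  72  53  56  57  57  56  56  57  58  55  57  62  81 108 107 107 106 106 105 106 107 107 107 106 106 108 108 108 106
226  83  53  55  56  58  57  57  56  57  57  57  56  54  77 108 108 107 107 106 106 106 106 107 107 108 107 106 107 108 107
227  55  55  56  57  57  58  58  58  57  58  57  56  54  54  78 105 106 107 107 106 106 106 106 106 106 106 108 107 106 107
228  55  56  56  57  57  58  57  59  57  57  56  51  71 10
[... 3373 characters left out ...]
 196 193 192 190 188 185 182 178 173 166
256 123 134 144 151 154 157 162 167 174 161 108 144 166 144 189 190 191 193 198 197 195 194 194 192 190 189 186 182 178 174
257 113 122 133 144 151 155 158 162 167 171 174 179 183 181 186 187 188 190 193 195 196 195 194 194 192 191 189 186 183 179
top0 [('bearing', 0), ('pot', 0), ('driver', 0), ('wrench', 0), ('blade', 0), ('orange', 0), ('spray', 0), ('plate2', 0), ('plate3', 0), ('A', 151), ('B', 147)]
scene0 [('bearing', 0), ('pot', 0), ('driver', 0), ('wrench', 0), ('spray', 0), ('plate2', 0), ('plate3', 0)]
[((np.float64(572.0), np.float64(134.0)), 105), ((np.float64(536.0), np.float64(218.0)), 132), ((np.float64(355.0), np.float64(213.0)), 53)]
```

Run:
```python
from h import *
a=cv2.imread('pics/s9_full.png',0);b=cv2.imread('pics/s16_full.png',0)
for n,(x0,y0,x1,y1) in {'lugs+tongue':(315,253,345,275),'plate/clip':(325,260,380,300)}.items():
    r=cv2.matchTemplate(b[y0-6:y1+6,x0-6:x1+6],a[y0:y1,x0:x1],cv2.TM_CCOEFF_NORMED);k=np.unravel_index(r.argmax(),r.shape);print(n,k[1]-6,k[0]-6,r.max())
for f in ('top0','t9','t16'):
    t=cv2.imread(f'pics/{f}_full.png');m=(t.min(2)>110).astype(np.uint8);n,l,st,ce=cv2.connectedComponentsWithStats(m[90:400,60:600])
    print(f,[(int(ce[i][0]+60),int(ce[i][1]+90),int(st[i][4])) for i in range(1,n) if 60<st[i][4]<180 and st[i][2]<18 and st[i][3]<18])
```

```text
lugs+tongue 0 0 0.9997076
plate/clip 0 0 0.99990666
top0 [(463, 270, 154), (407, 288, 158)]
t9 [(407, 288, 152)]
t16 []
```

```bash
python3 -c "
from h import *
print(manip.job_done());fpose()"
```

```text
the job is handed in; nothing more can be done
None
the job is handed in; nothing more can be done
```

The job is handed in, done in the order asked at about 37 s of robot time; no verdict was reported.

- **Rotor:** I turned it upright with three strokes on the capstan bars. The stud read upright within about 1–2°, and the notch was centred within about 1 mm.
- **Lock:** I opened the clip to about 1.5 rad and slid the chosen plate (the rightmost of the three look-alikes) along the ledge. It stopped at fixture y 0.182, against an expected 0.183, with 14 N of resistance. I then lowered the clip until it pressed on the plate at about 18 N.
- **Sleeves:** Only two were in the scene. Both went onto the stud with no force, after the lock was shut.

**Last checks:**
- The stack's top face is within about 1 pixel of its predicted height in the scene camera.
- Lugs, tongue, plate and clip show no shift since locking.
- No sleeve is left on the bench in the top view.
- The bearing ring, pot, spray can, wrench, screwdriver and the two other plates show no change in either camera; the blade and starter were checked in the top view only. The carton was not checked.

**What disagreed or was weak:**
- Heights measured from two cameras came out 5–15 mm low, so I relied on the fitted fixture pose and wrist views instead.
- Both sleeves were released about 1–2 mm above their seats.
- My 16 pictures were used up before the second sleeve, so its placing was checked only numerically, not by eye.

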